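Lock the box cutters away at the end of the shift

ROBOT

A 6-joint arm with a two-finger parallel gripper is mounted at the origin on a cart in front of the work surface, level with it; the furniture and walls round the work are solid. World frame = base frame: x ahead of the robot, y to its left, z up, the work surface at z = 0. Lengths are in mm, angles in rad, forces in N, time in s.
With the tool pointing down it reaches from about 300 to 875 mm from the base axis. Payload 4.2 kg.
Tool frame: the origin (TCP) lies midway between the tips of the shut fingers; the grasp point (between the pads) lies 19 mm behind it (robot.tcp_to_grasp is the distance from the TCP to the grasp point, in mm); z points along the fingers, y is the line along which they close (so a half turn about z gives the same grasp; the last joint's range is limited). The gripper opens to 85 mm and grips with 20 to 120 N. Pads are 22 mm wide; open, the fingers measure 114 mm over their backs; the gripper's body (76 mm by 85 mm) begins 54 mm behind the grasp point. The pads swing forward as they close: fully open they stand 13 mm farther back than shut.
Start: joints at [1.141, 0.32, 1.565, -0, 1.257, -0.02], TCP at [229.098, 527.404, 231.338] pointing down, gripper open.
Joint ranges: [-3.11, 3.11], [-0.84, 2.01], [0.21, 2.61], [-1.34, 4.49], [0.05, 2.63], [-2.56, 2.56]. Speed limits (rad/s): [2.57, 2.57, 3.14, 3.14, 3.14, 3.14].

INTERFACE

Orientations are given as a unit quaternion [w, x, y, z].
In Python, from plant import robot, grab_frame, calibration, job gives the robot as it stands.
- The arm moves only by the shell command python3 -m inch 'ROWS'. ROWS is JSON, a list of rows, each a list of 7 numbers: the gripper command: -1 is fully open, 1 is shut, values between are in proportion, then the shift along the tool's x, y, z in m, then the turn, a rotation vector about the tool's x, y, z in units of 8 degrees (1.0 is 8 degrees). In form: [[fingers, tx, ty, tz, rx, ry, rz], ...]. A call has exactly 8 rows; each row shifts and turns the commanded pose from where the row before left it, along the tool's axes as they then stand; what a row does not reach is not made up. A row lasts 1/10 s, in which the tool goes at most 50 mm and 8.59 degrees, less where a joint would pass 70% of its speed; a pose out of reach is approached as far as the arm can. A call with a gripper value outside its range is refused whole. The fingers move at their own pace and stop on an object; the grip force is fixed at half the most. Time passes only in rows, so rows that do not move let the fingers close, or fill a call up. It gives the time, the measured TCP pose, the force, the opening and the grip force at its end, in the units of the state.
- robot.read_state(): the state, without advancing time (a new reading comes with each control period).
- grab_frame(name): name is "scene" or "top"; returns the picture (400x640x3 uint8, red, green, blue); there is no depth.
- calibration(name): a dict with "fx", "fy", "cx", "cy" (pixels), "R" (3x3) and "t" (3): a world point X has camera coordinates R X + t. Camera axes: x right, y down, z forward; pixel columns grow to the right and rows downward; lengths in mm; the calibration is good to about 2 mm. A picture is of the moment at which its call begins. calibration takes no time and is no camera call.
- job.finish_job(): hands the job in; it is judged then, once.
The state is a dict: "time_s": time; "q": joint angles; "qd": joint speeds; "joint_efforts": joint torques, N m; "ee_pos": TCP position; "orientation": TCP orientation; "force": force on the tool from outside, world axes, zero at the start; "wrist_torque": the same for the moment, N m; "gripper_width": finger opening in mm; "grasp_force": force on a finger pad.
Only numpy, scipy, OpenCV 4.12 (cv2) and the standard library are available. Lean on these libraries where they do the work, as an engineer would, in place of code of your own. Each camera call takes 0.05 s, during which the arm holds its last target. There are 200 camera calls.

TASK

End of shift: lock all the box cutters on the table away in the steel knife box. Tip the lid up by its black grip, draw it out from under the keeper and lift it off, put every cutter in (only cutters, the marker pen stays out), and fit the lid again, edge under the keeper and flat on the rim. Then swing the locking bar over the lid until the hole in its end lines up with the holes of the clevis at the front of the box, and push the locking pin from its parking bracket all the way down through them.

Things in the scene. Friction and masses are not known exactly. Their poses are not given: they have to be found in the camera images.
- knife_box: Open steel knife box, stands fast on the table. Origin: centre of its underside; z up; at yaw 0 x points away from the robot, y to its left. Outside 140 (x) x 210 (y) x 56 (z) mm, walls and floor 4 mm, inside 132 x 202 x 52 mm. On its +y end the keeper, on its -x face the clevis (y = 0) and the pin's parking bracket (y = -75 mm), on its +x face the pivot of the locking bar.
- keeper (a point): Middle of the inner lower edge of the keeper: a steel lip 100 mm wide (x) and 4 mm thick that overhangs the box's rim from here, y = 99 mm in the box's frame, to y = 114 mm. Its underside is 65 mm above the table, 9 mm above the rim; an upright wall closes it behind at y = 111 mm.
- clevis_hole (a point): Centre of the mouth of the hole in the clevis's upper plate, at x = -92, y = 0 mm of the box; axes parallel to the box's. The clevis is two steel plates 36 x 36 x 6 mm, upper z = 80 to 86, lower z = 62 to 68 mm above the table, joined by a spine in front; in each a vertical 13 mm hole, countersunk 1 mm.
- park_hole (a point): Centre of the mouth of the 13 mm vertical hole of the parking bracket (a 34 x 34 x 6 mm plate, top 56 mm above the table) in which the locking pin stands at the start; x = -90, y = -75 mm of the box.
- bar_pivot (a point): Point on the vertical hinge axis of the locking bar, at x = +98, y = 0 mm of the box, 74 mm above the table.
- lock_bar (a joint): Angle of the locking bar, rad. 0: it lies across the lid, points to the box's -x and its hole is in line with the clevis holes (no stop there: it turns on to -0.2). Grows as it swings open towards the box's +y side; at 1.57 it points to the box's +y, stop at 2.0. It starts open beside the box, stays where it is left (friction 0.12 N m).
- bar_eye (a point): Centre of the top of the 13 mm vertical hole in the bar's end, 190 mm from the pivot. The steel bar is 22 mm wide (30 mm at its end, 208 mm from the pivot), z = 71 to 77 mm above the table. A rubber foot under it, 98 mm from the pivot, reaches down to z = 61 mm: it clears a seated lid by 2 mm, but not one that is not down.
- bar_handle (a point): Centre of the top of the locking bar's handle: an upright black round post of 16 mm diameter, from 77 to 115 mm above the table, 115 mm from the pivot. It can be pinched or pushed.
- box_lid: Loose steel lid, about 0.2 kg: plate 139 (x) x 214 (y) x 3 mm. Origin: centre of the plate's underside; axes parallel to the box's when it is on (then 56 mm up over the box's centre, 2 mm of play). 10 mm flanges, leaning inwards, hang below it, inside the walls with 2 mm to spare, along both long sides (y = -95 to +85 mm) and the -y end; laid on the table it stands on them, origin 10 mm up.
- lid_edge (a point): Middle of the lower edge of the lid's +y end, which has no flange. When the lid is on, this edge lies 8 mm deep under the keeper with 6 mm of air above, so that the lid cannot be lifted level: tip the -y end up (0.2 rad will do), then draw the lid 15 mm or more towards -y; put it back the opposite way.
- lid_grip (a point): Centre of the top of the lid's grip: an upright black plate at the lid's -y end (x = 0, y = -85 mm), 36 mm wide (x), 10 mm thick (y), its top 39 mm above the underside of the lid's plate. Pinch it across its thickness (along y). Axes parallel to those of the lid.
- lock_pin: Locking pin, 0.08 kg. Origin: centre of its shoulder's underside; z up along its axis. Below: steel shank of 10 mm diameter, 36 mm long, the last 7 mm tapered to 5 mm. Above: collar of 22 mm diameter, 5 mm thick, then a round black head of 18 mm diameter from z = 5 to 35 mm, to grip. Fully home its shoulder rests on the clevis's upper plate.
- marker: Marker pen, white with black cap, 17 x 135 x 16 mm, lying to the right of the box; not a cutter, stays out of the box. Origin: centre of its underside, y along it.
- cutter_1: Box cutter (yellow, blade retracted), lying flat; may be absent. Body 22 mm wide (x), 14 mm thick (z), 145 mm long (y from -65 to +80 mm), 0.06 kg. Origin under the middle, z up, y along it. Grasp it across its 22 mm width near the middle. The cutters may lie anyhow in the box, also on one another.
- cutter_2: Box cutter (blue, blade retracted), lying flat; may be absent. Body 22 mm wide (x), 14 mm thick (z), 145 mm long (y from -65 to +80 mm), 0.06 kg. Origin under the middle, z up, y along it. Grasp it across its 22 mm width near the middle. The cutters may lie anyhow in the box, also on one another.
- cutter_3: Box cutter (yellow, blade retracted), lying flat; may be absent. Body 22 mm wide (x), 14 mm thick (z), 145 mm long (y from -65 to +80 mm), 0.06 kg. Origin under the middle, z up, y along it. Grasp it across its 22 mm width near the middle. The cutters may lie anyhow in the box, also on one another.
- cutter_4: Box cutter (blue, blade retracted), lying flat; may be absent. Body 22 mm wide (x), 14 mm thick (z), 145 mm long (y from -65 to +80 mm), 0.06 kg. Origin under the middle, z up, y along it. Grasp it across its 22 mm width near the middle. The cutters may lie anyhow in the box, also on one another.

How it is judged:
By the outcome, as a careful person would: the job done as asked, in the order asked, and still so for the second after the job is handed in, with the robot touching nothing.
Of cutter_1, cutter_2, cutter_3, cutter_4 only 2 to 4 are there at a start; the rules pass over those that are not, and their reading is None.
At some moment in a run one of cutter_1, cutter_2, cutter_3, cutter_4 may be knocked a few centimetres aside while the robot is not near it.
It also fails if it takes over 210 s, if anything falls off the work surface, if the arm or the gripper's body presses on something with over 40 N, if the wrist force passes 120 N, or if a joint passes its speed limit or range.

## Working session

There is one attempt and no reset: what is moved stays moved. The work goes in short steps, Python scripts to look and compute and a shell command to move; the robot and the scene stay as the last step left them, time stands still between calls to the robot, and variables do not carry over. Pictures are saved under pics/ and viewed, at most 14 in all, crops included, and the job is handed in when it is done.

```bash
ls; mkdir -p pics
python3 - <<'E'
from plant import robot, grab_frame, calibration, job
import cv2
s=robot.read_state(); print(s)
for n in("scene","top"):
    im=grab_frame(n); cv2.imwrite(f"pics/{n}0.png",im[:,:,::-1]); print(n,calibration(n))
E
```

```text
pics
{'time_s': 0.0, 'q': array([ 1.14100426e+00,  3.20290442e-01,  1.56568723e+00, -4.01236650e-05,
        1.25738798e+00, -1.99685217e-02]), 'qd': array([-1.31832710e-03,  5.35756293e-04,  7.68647151e-04,  7.75451551e-05,
        9.60605655e-04,  9.97010848e-05]), 'joint_efforts': array([ 1.62984732e-03, -4.15513480e+01, -2.34169579e+01,  2.33009841e-04,
        8.06709548e-03,  1.75971707e-05]), 'ee_pos': array([228.90155982, 526.95214683, 230.47990916]), 'orientation': array([-1.79081116e-04,  2.03474629e-01,  9.79079818e-01, -8.68430767e-04]), 'force': array([ 0.01374785, -0.20965531, -0.19527685]), 'wrist_torque': array([ 0.01770556,  0.01236987, -0.00820339]), 'grasp_force': 0.0, 'gripper_width': 85.59889228489943}
scene {'fx': 507.18505745404906, 'fy': 507.18505745404906, 'cx': 310.8271421422728, 'cy': 195.95932554610232, 'R': array([[ 0.65456618, -0.75593707, -0.01011236],
       [-0.58042818, -0.49393246, -0.64740547],
       [ 0.48440298,  0.42963922, -0.76207867]]), 't': array([-376.82623924,  387.1159686 , 1270.40348887])}
top {'fx': 412.1847363329656, 'fy': 412.1847363329656, 'cx': 320.19598007669, 'cy': 211.50101860139628, 'R': array([[-0.00741051, -0.99996274,  0.00442746],
       [-0.99500879,  0.00693304, -0.09954613],
       [ 0.09951172, -0.00514304, -0.9950231 ]]), 't': array([ -12.19973385,  534.64064801, 1416.22620103])}
```

View pics/scene0.png

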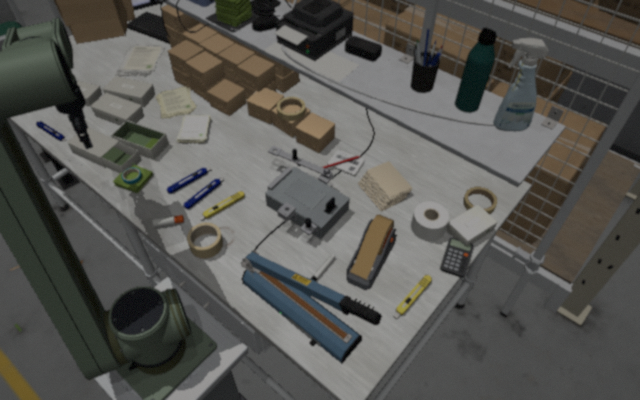

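View pics/top0.png

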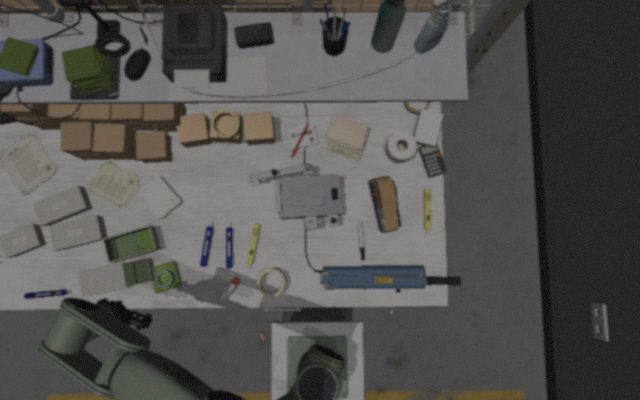

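The scene view shows the box at about (310,195). Two blue cutters are at (187,180) and (203,192), with yellow ones at (223,205) and (412,296). In the top view the box is at (312,197), the blues at (207,245) and (229,247), the yellows at (253,243) and (427,210), and the marker at (361,240). There is another blue item at (46,293), probably out of reach. I'll zoom in next.

```bash
cat > h.py <<'E'
import numpy as np, cv2
from plant import robot, grab_frame, calibration, job
C={n:calibration(n) for n in("scene","top")}
def ray(n,u,v):
    c=C[n]; d=c["R"].T@np.array([(u-c["cx"])/c["fx"],(v-c["cy"])/c["fy"],1]); return -c["R"].T@c["t"],d
def onz(n,u,v,z):
    o,d=ray(n,u,v); return o+d*(z-o[2])/d[2]
def px(n,X):
    c=C[n]; p=c["R"]@np.asarray(X,float)+c["t"]; return np.array([c["fx"]*p[0]/p[2]+c["cx"],c["fy"]*p[1]/p[2]+c["cy"]])
def tri(a,b):
    o1,d1=ray("scene",*a); o2,d2=ray("top",*b)
    A=np.stack([d1,-d2],1); s=np.linalg.lstsq(A,o2-o1,rcond=None)[0]
    p,q=o1+d1*s[0],o2+d2*s[1]; return (p+q)/2,np.linalg.norm(p-q)
def crop(im,u0,v0,w,h,k,name):
    c=cv2.resize(im[v0:v0+h,u0:u0+w],None,fx=k,fy=k,interpolation=cv2.INTER_CUBIC); cv2.imwrite(f"pics/{name}.png",c[:,:,::-1])
def blobs(im,col,z=14,n="top",amin=60):
    hsv=cv2.cvtColor(im,cv2.COLOR_RGB2HSV)
    lo,hi={"yellow":((22,120,80),(34,255,255)),"blue":((108,130,40),(125,255,255))}[col]
    m=cv2.morphologyEx(cv2.inRange(hsv,lo,hi),cv2.MORPH_CLOSE,np.ones((3,3)))
    out=[]
    for c in cv2.findContours(m,cv2.RETR_EXTERNAL,cv2.CHAIN_APPROX_NONE)[0]:
        if cv2.contourArea(c)<amin: continue
        W=np.array([onz(n,*p,z)[:2] for p in c[:,0]],np.float32)
        (ctr,sz,_)=cv2.minAreaRect(W); B=cv2.boxPoints(cv2.minAreaRect(W))
        e=[B[1]-B[0],B[2]-B[1]]; e=max(e,key=np.linalg.norm)
        out.append((np.round(ctr,1),np.round(sz,1),round(float(np.arctan2(e[1],e[0])%np.pi),3),cv2.boundingRect(c)))
    return out
E
python3 - <<'E'
from h import *
t=grab_frame("top"); s=grab_frame("scene")
for c in("yellow","blue"):
    for b in blobs(t,c): print("top",c,b)
    for b in blobs(s,c,n="scene"): print("scene",c,b)
crop(t,240,140,130,130,4.5,"topc"); crop(s,240,140,130,110,5.5,"scc")
E
```

```text
top yellow (array([-86.7, 833.4]), array([124.8,  13. ]), 1.562, (51, 395, 38, 5))
top yellow (array([-89., 202.]), array([80.8, 19.5]), 1.562, (245, 393, 25, 7))
top yellow (array([ -91.4, -240.9]), array([149.3,  22.8]), 1.562, (366, 392, 45, 8))
top yellow (array([ -92.8, -586.4]), array([224.3,  26.1]), 1.562, (457, 391, 67, 9))
scene yellow (array([-275.3,  205.1]), array([ 29.4, 179.3]), 1.573, (0, 351, 39, 49))
scene yellow (array([ 539. , -396.1]), array([ 20.6, 141.5]), 3.113, (397, 276, 34, 38))
scene yellow (array([ 377.3, -136.9]), array([14.8, 46.9]), 1.792, (293, 274, 17, 11))
scene yellow (array([422. , 220.4]), array([ 21.7, 140.2]), 2.959, (204, 192, 40, 26))
scene blue (array([407.8, 303.5]), array([139.2,  23.1]), 0.001, (185, 180, 35, 28))
scene blue (array([413.1, 383.1]), array([ 24.5, 139.8]), 2.992, (168, 169, 39, 24))
```

View pics/topc.png

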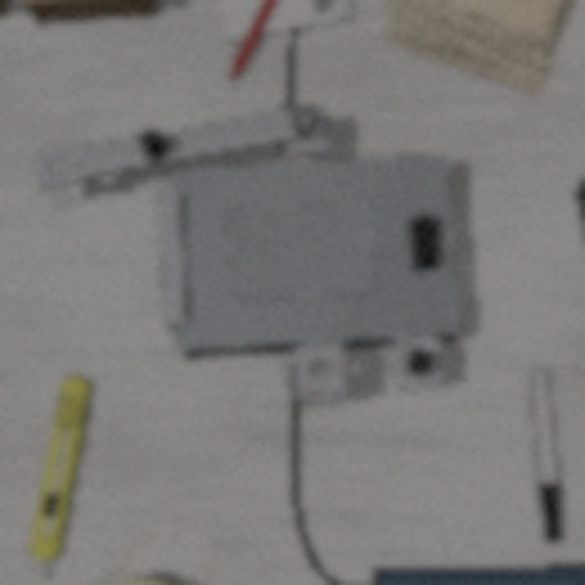

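View pics/scc.png

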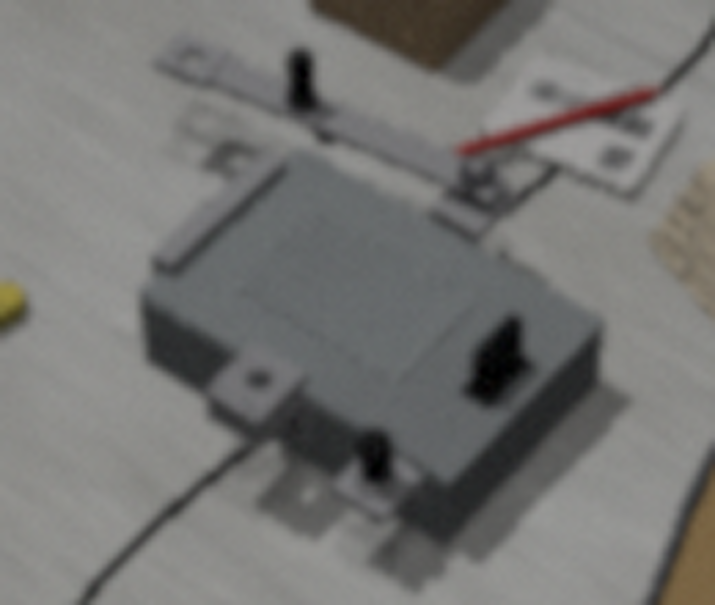

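The crops show the clevis hole at topc (320,370) / scc (260,378), and the pin head at topc (421,360) / scc (375,438). The bar handle is at topc (157,142) / scc (300,58), the bar eye at about scc (190,55), and the grip at topc (427,243) / scc (510,325). The lid is on, and the bar is open at about 1.5 rad.

Run:
```python
from h import *
t=cv2.imread("pics/top0.png")[:,:,::-1].copy(); s=cv2.imread("pics/scene0.png")[:,:,::-1].copy()
hsv=cv2.cvtColor(t,cv2.COLOR_RGB2HSV)
for p in [(427,210),(253,243),(207,245),(229,247),(46,293)]: print(p,hsv[p[1]-1:p[1]+2,p[0]].tolist())
T=lambda a,b:(240+a/4.5-.4,140+b/4.5-.4); S=lambda a,b:(240+a/5.5-.4,140+b/5.5-.4)
P={}
for n,a,b,z in [("clevis",(260,378),(320,370),86),("pin",(375,438),(421,360),91),("handle",(300,58),(157,142),115),("pivot",(485,185),(308,122),77)]:
    print(n,tri(S(*a),T(*b)),"onz",onz("scene",*S(*a),z),onz("top",*T(*b),z))
# lid corners on top, z=59
for q in [(187,352),(185,165),(465,160),(462,338)]: print("lid",onz("top",*T(*q),59)[:2])
# scene lid corners near -y end
for q in [(600,328),(445,482)]: print("lid sc",onz("scene",*S(*q),59)[:2])
print("grip", onz("top",*T(427,243),80))
```

```text
(427, 210) [[27, 69, 130], [27, 65, 129], [27, 64, 131]]
(253, 243) [[28, 57, 130], [27, 57, 130], [27, 67, 134]]
(207, 245) [[117, 53, 102], [118, 65, 98], [118, 75, 95]]
(229, 247) [[120, 33, 109], [125, 31, 108], [124, 34, 111]]
(46, 293) [[117, 75, 75], [117, 32, 80], [120, 27, 86]]
clevis (array([493.24748912,  16.80420829,  88.52703202]), np.float64(1.7752695429422856)) onz [493.98338245  18.83568887  86.        ] [494.10965803  16.26952071  86.        ]
pin (array([499.39757012, -57.78005094,  94.26951309]), np.float64(2.6086094602682963)) onz [500.23653445 -55.2752619   91.        ] [500.64033276 -58.76583154  91.        ]
handle (array([658.54408741, 135.44735516, 121.58561951]), np.float64(3.560882675219768)) onz [661.93483289 141.194842   115.        ] [661.22431437 134.99016761 115.        ]
pivot (array([684.41410627,  24.5474339 ,  73.2889664 ]), np.float64(0.33713031720301145)) onz [681.86027098  22.28961898  77.        ] [683.50289534  24.57120606  77.        ]
lid [510.54250245 117.6158652 ]
lid [654.41955325 119.43825623]
lid [656.89535709 -95.32786723]
lid [519.7499578  -91.27734614]
lid sc [653.99286841 -81.82181933]
lid sc [520.41150896 -85.04282653]
grip [589.78512588 -64.61398353  80.        ]
```

```bash
python3 -m inch '[[-1,0,0,0,0,0,-1],[-1,0,0,0,0,0,-1],[-1,0,0,0,0,0,-1],[-1,0,0,0,0,0,-0.23],[-1,-0.021,-0.038,0,0,0,0],[-1,-0.021,-0.038,0,0,0,0],[-1,-0.021,-0.038,0,0,0,0],[-1,-0.021,-0.038,0,0,0,0]]'; python3 -m inch '[[-1,-0.021,-0.038,0,0,0,0],[-1,-0.021,-0.038,0,0,0,0],[-1,-0.021,-0.038,0,0,0,0],[-1,-0.021,-0.038,0,0,0,0],[-1,-0.021,-0.038,0,0,0,0],[-1,-0.021,-0.038,0,0,0,0],[-1,-0.021,-0.038,0,0,0,0],[-1,-0.021,-0.038,0,0,0,0]]'
cat >> h.py <<'E'
from scipy.spatial.transform import Rotation as Ro
def pose():
    s=robot.read_state(); w,x,y,z=s["orientation"]; R=Ro.from_quat([x,y,z,w]).as_matrix(); return np.array(s["ee_pos"]),R,s
def to(target,yaw=None,tilt=0):
    """shift (mm) in tool axes to target; turn (units of 8deg) to tool z down, tool y at world angle yaw"""
    p,R,s=pose(); print("t",round(s["time_s"],1),"tcp",p.round(1),"y-angle",round(np.arctan2(R[1,1],R[0,1]),3),"z",R[:,2].round(3),"w",round(s["gripper_width"],1),"F",np.round(s["force"],1),"q6",round(s["q"][5],2))
    if target is not None: print(" shift",(R.T@(np.array(target)-p)).round(1))
    if yaw is not None:
        y=np.array([np.cos(yaw),np.sin(yaw),0]); z=np.array([0,0,-1.]); T=np.stack([np.cross(y,z),y,z],1)
        print(" turn",(Ro.from_matrix(R.T@T).as_rotvec()/np.radians(8)).round(2))
E
python3 -c "
from h import *
to((589,-64.5,130),1.611)
for q in [(182,200),(182,180),(170,150),(258,143),(207,225)]: print(q,onz('top',*q,0).round())"
```

```text
time_s: 1.0
ee_pos: [319.7, 377.5, 231.2]
orientation: [0.0, -0.021, 1.0, -0.0]
force: [1.1, 0.5, 0.7]
gripper_width: 85.4
grasp_force: 0.0
time_s: 1.8
ee_pos: [500.2, 80.5, 231.3]
orientation: [0.0, -0.02, 1.0, 0.0]
force: [0.6, 1.0, 0.9]
gripper_width: 85.5
grasp_force: 0.0
t 1.8 tcp [500.2  80.5 231.3] y-angle 1.612 z [ 0.  0. -1.] w 85.5 F [0.6 1.  0.9] q6 -1.48
 shift [ -82.7 -148.5  101.3]
 turn [0.   0.   0.01]
(182, 200) [582. 477.   0.]
(182, 180) [654. 479.   0.]
(170, 150) [764. 525.   0.]
(258, 143) [788. 207.   0.]
(207, 225) [492. 386.   0.]
```

```bash
python3 -m inch '[[-1,-0.0207,-0.0371,0,0,0,0],[-1,-0.0207,-0.0371,0,0,0,0],[-1,-0.0207,-0.0371,0,0,0,0],[-1,-0.0207,-0.0371,0,0,0,0],[-1,0,0,0.035,0,0,0],[-1,0,0,0.035,0,0,0],[-1,0,0,0.03,0,0,0],[-1,0,0,0,0,0,0]]'
python3 - <<'E'
from h import *
to((589,-64.5,66),1.611)
t=grab_frame("top"); s=grab_frame("scene")
a=cv2.resize(t[140:270,260:390],(400,400),interpolation=2); b=cv2.resize(s[140:270,260:390],(400,400),interpolation=2)
cv2.imwrite("pics/g1.png",np.hstack([a,b])[:,:,::-1])
E
```

```text
time_s: 2.6
ee_pos: [585.3, -62.5, 126.9]
orientation: [-0.005, -0.02, 1.0, 0.001]
force: [-0.0, 0.5, 0.1]
gripper_width: 85.6
grasp_force: 0.0
t 2.6 tcp [585.3 -62.5 126.9] y-angle 1.612 z [-0.01   0.001 -1.   ] w 85.6 F [-0.   0.5  0.1] q6 -1.74
 shift [-4.2 -2.3 60.8]
 turn [ 0.01 -0.07  0.01]
```

View pics/g1.png

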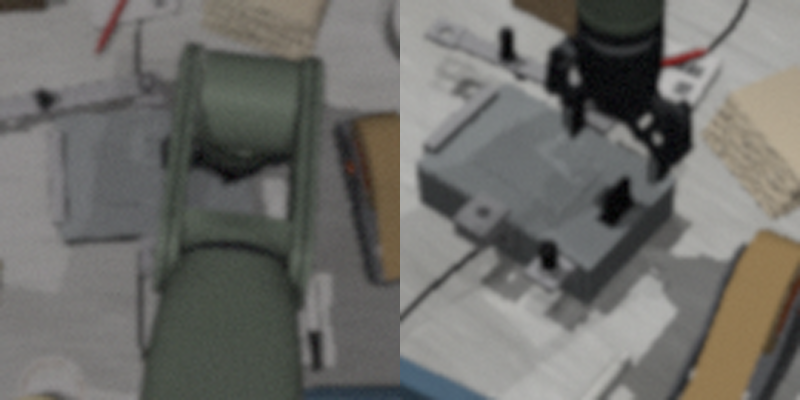

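The fingers straddle the black grip (scene crop at about (615,200)), with the pads on both sides along y. I'll descend and close.

```bash
python3 -m inch '[[-1,-0.003,-0.002,0.02,0,0,0],[-1,0,0,0.02,0,0,0],[-1,0,0,0.02,0,0,0],[-1,0,0,0,0,0,0],[0.4,0,0,0,0,0,0],[0.4,0,0,0,0,0,0],[0.4,0,0,0,0,0,0],[0.4,0,0,0,0,0,0]]'; python3 -m inch '[[1,0,0,0,0,0,0],[1,0,0,0,0,0,0],[1,0,0,0,0,0,0],[1,0,0,0,0,0,0],[1,0,0,0,0,0,0],[1,0,0,0,0,0,0],[1,0,0,0,0,0,0],[1,0,0,0,0,0,0]]'; python3 -c "
from h import *
to((589,-64.5,66),1.611)"
```

```text
time_s: 3.5
ee_pos: [592.1, -64.6, 72.3]
orientation: [0.001, -0.021, 1.0, -0.0]
force: [0.5, -0.3, -0.3]
gripper_width: 28.4
grasp_force: 0.0
time_s: 4.3
ee_pos: [591.9, -64.4, 72.0]
orientation: [0.001, -0.021, 1.0, 0.0]
force: [-0.8, 1.0, 5.6]
gripper_width: 8.9
grasp_force: 61.1
t 4.3 tcp [591.9 -64.4  72. ] y-angle 1.612 z [ 0.001  0.    -1.   ] w 8.9 F [-0.8  1.   5.6] q6 -1.74
 shift [2.9 0.  6. ]
 turn [0.   0.01 0.01]
```

```bash
python3 -m inch '[[1,0,0.0006,-0.0076,0.286,0,0],[1,0,0.0006,-0.0076,0.286,0,0],[1,0,0.0006,-0.0076,0.286,0,0],[1,0,0.0006,-0.0076,0.286,0,0],[1,0,0.0006,-0.0076,0.286,0,0],[1,0,0.0003,-0.0038,0.143,0,0],[1,0,0,0,0,0,0],[1,0,0,0,0,0,0]]';  python3 -c "
from h import *
to(None,1.611)"; python3 -m inch '[[1,0,-0.005,0.001,0,0,0],[1,0,-0.005,0.001,0,0,0],[1,0,-0.005,0.001,0,0,0],[1,0,-0.005,0.001,0,0,0],[1,0,-0.005,0.001,0,0,0],[1,0,0,0,0,0,0],[1,0,0,0,0,0,0],[1,0,0,0,0,0,0]]'; python3 -c "
from h import *
to(None,1.611)"
```

```text
time_s: 5.1
ee_pos: [591.1, -57.2, 112.1]
orientation: [0.002, -0.02, 0.994, -0.109]
force: [-1.4, 1.2, -0.3]
gripper_width: 8.6
grasp_force: 60.5
t 5.1 tcp [591.1 -57.2 112.1] y-angle 1.612 z [ 0.009 -0.216 -0.976] w 8.6 F [-1.4  1.2 -0.3] q6 -1.47
 turn [-1.56 -0.    0.01]
time_s: 5.9
ee_pos: [592.3, -83.1, 113.1]
orientation: [0.002, -0.02, 0.994, -0.11]
force: [-0.2, -0.8, -1.1]
gripper_width: 8.5
grasp_force: 60.3
t 5.9 tcp [592.3 -83.1 113.1] y-angle 1.612 z [ 0.009 -0.218 -0.976] w 8.5 F [-0.2 -0.8 -1.1] q6 -1.51
 turn [-1.57  0.    0.01]
```

```bash
python3 -m inch '[[1,0,-0.0043,-0.0195,0,0,0],[1,0,-0.0043,-0.0195,0,0,0],[1,0,-0.0043,-0.0195,0,0,0],[1,0,-0.0043,-0.0195,0,0,0],[1,0,-0.0043,-0.0195,0,0,0],[1,0,0,0,-0.78,0,0],[1,0,0,0,-0.79,0,0],[1,0,0,0,0,0,0]]'
python3 - <<'E'
from h import *
to((645,277,230),1.611)
s=grab_frame("scene"); crop(s,200,80,200,180,2.5,"g2")
E
```

```text
time_s: 6.7
ee_pos: [592.4, -84.9, 213.0]
orientation: [0.0, -0.019, 1.0, -0.001]
force: [1.1, 1.1, -1.7]
gripper_width: 9.1
grasp_force: 60.1
t 6.7 tcp [592.4 -84.9 213. ] y-angle 1.609 z [ 0.    -0.001 -1.   ] w 9.1 F [ 1.1  1.1 -1.7] q6 -1.77
 shift [-66.3 359.6 -17.3]
 turn [-0.01  0.   -0.02]
```

View pics/g2.png

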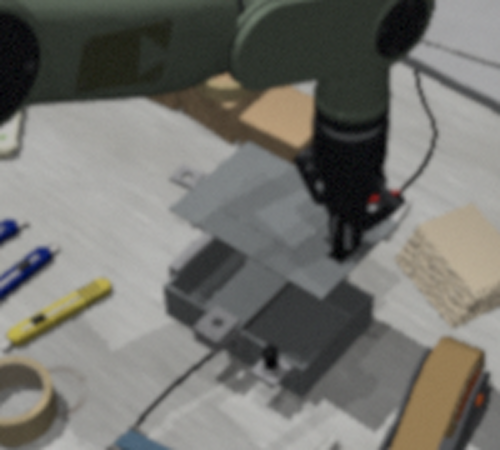

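The lid is off and held level, and the open box is visible. Next I'll carry the lid to the free patch at the left rear.

```bash
python3 -m inch '[[1,-0.0083,0.045,0,0,0,0],[1,-0.0083,0.045,0,0,0,0],[1,-0.0083,0.045,0,0,0,0],[1,-0.0083,0.045,0,0,0,0],[1,-0.0083,0.045,0,0,0,0],[1,-0.0083,0.045,0,0,0,0],[1,-0.0083,0.045,0,0,0,0],[1,-0.0083,0.045,0,0,0,0]]'; python3 -m inch '[[1,0,0,0,0,0,0],[1,0,0,0.028,0,0,0],[1,0,0,0.028,0,0,0],[1,0,0,0.028,0,0,0],[1,0,0,0.028,0,0,0],[1,0,0,0.028,0,0,0],[1,0,0,0.028,0,0,0],[1,0,0,0,0,0,0]]'; python3 -c "
from h import *
to((643.4,277,27),1.611)"
```

```text
time_s: 7.55
ee_pos: [642.8, 282.5, 212.1]
orientation: [-0.0, -0.021, 1.0, -0.002]
force: [0.9, -0.5, -2.0]
gripper_width: 8.9
grasp_force: 60.2
time_s: 8.35
ee_pos: [639.8, 278.5, 39.7]
orientation: [-0.005, -0.021, 1.0, -0.003]
force: [-0.8, 0.8, -3.0]
gripper_width: 8.5
grasp_force: 60.1
t 8.3 tcp [639.8 278.5  39.7] y-angle 1.613 z [-0.01  -0.006 -1.   ] w 8.5 F [-0.8  0.8 -3. ] q6 -1.22
 shift [-3.6 -1.6 12.7]
 turn [-0.04 -0.07  0.02]
```

```bash
python3 -m inch '[[1,0,0,0.004,0,0,0],[1,0,0,0.004,0,0,0],[1,0,0,0.004,0,0,0],[1,0,0,0.001,0,0,0],[1,0,0,0,0,0,0],[1,0,0,0,0,0,0],[1,0,0,0,0,0,0],[1,0,0,0,0,0,0]]';python3 -c "
from h import *
to((643.4,277,27),1.611)"; python3 -m inch '[[0.4,0,0,0,0,0,0],[0.4,0,0,0,0,0,0],[0.4,0,0,0,0,0,0],[0.4,0,0,0,0,0,0],[0.4,0,0,-0.02,0,0,0],[0.4,0,0,-0.03,0,0,0],[0.4,0,0,-0.04,0,0,0],[-0.5,0,0,-0.04,0,0,0]]'; python3 -c "
from h import *
to((412,382,150),None)"
```

```text
time_s: 9.15
ee_pos: [644.0, 279.6, 32.0]
orientation: [0.0, -0.021, 1.0, -0.0]
force: [0.8, -0.4, -2.0]
gripper_width: 8.4
grasp_force: 60.2
t 9.2 tcp [644.  279.6  32. ] y-angle 1.612 z [ 0. -0. -1.] w 8.4 F [ 0.8 -0.4 -2. ] q6 -1.22
 shift [ 0.7 -2.6  5. ]
 turn [-0.    0.    0.01]
time_s: 9.95
ee_pos: [643.5, 279.6, 162.8]
orientation: [-0.0, -0.021, 1.0, -0.0]
force: [0.1, -0.1, 1.5]
gripper_width: 38.6
grasp_force: 0.0
t 9.9 tcp [643.5 279.6 162.8] y-angle 1.612 z [-0.001 -0.001 -1.   ] w 38.6 F [ 0.1 -0.1  1.5] q6 -1.22
 shift [227.1 111.9  13. ]
```

```bash
sed -i 's/def blobs(im,col,z=14,n="top",amin=60):/def blobs(im,col,z=12,n="top",amin=60):/; s/    lo,hi=.*/    lo,hi={"yellow":((22,120,80),(34,255,255)),"blue":((108,130,40),(125,255,255))}[col] if n=="scene" else {"yellow":((20,38,80),(34,255,255)),"blue":((108,30,30),(130,255,125))}[col]/' h.py
cat >> h.py <<'E'
def cutters():
    for n in("top","scene"):
        im=grab_frame(n)
        for c in("yellow","blue"):
            for b in blobs(im,c,n=n):
                if 60<max(b[1])<170 and min(b[1])<40 and b[0][0]>250 and abs(b[0][1])<500: print(n,c,*b)
E
python3 -c "
from h import *
cutters()"
```

```text
top yellow [ 296.6 -233. ] [62.8 17.2] 1.563 (374, 277, 19, 6)
top yellow [434.4 193.3] [28.3 83.7] 2.949 (257, 229, 10, 25)
top yellow [ 542.6 -396.4] [ 24.9 142.9] 3.109 (424, 189, 8, 41)
top blue [1208.5 -105.5] [21.7 82.9] 2.685 (338, 21, 12, 20)
top blue [1247.9  -49.9] [130.8  14.6] 0.178 (324, 4, 9, 34)
scene yellow [ 540.2 -395.7] [ 20.7 141.8] 3.113 (397, 276, 34, 38)
scene yellow [402.  197.9] [ 24.2 136.4] 2.944 (203, 200, 41, 23)
scene blue [408.7 304.6] [139.5  24.1] 0.001 (185, 180, 35, 28)
scene blue [414.8 384.2] [ 24.2 138.1] 2.967 (168, 169, 39, 24)
```

```bash
sed -i 's|print(" turn"|target is not None and print(" shift after turn",(T.T@(np.array(target)-p)).round(1)); print(" turn"|' h.py
python3 -m inch '[[-0.5,0,0,0,0,0,0.78],[-0.5,0,0,0,0,0,0.77],[-0.5,0.0406,0.0105,0,0,0,0],[-0.5,0.0406,0.0105,0,0,0,0],[-0.5,0.0406,0.0105,0,0,0,0],[-0.5,0.0406,0.0105,0,0,0,0],[-0.5,0.0406,0.0105,0,0,0,0],[-0.5,0.0406,0.0105,0,0,0,0]]'; python3 -m inch '[[-0.5,0,0,0,0,0,0],[-0.5,0,0,0,0,0,0],[-0.5,0,0,0.03,0,0,0],[-0.5,0,0,0.03,0,0,0],[-0.5,0,0,0.03,0,0,0],[-0.5,0,0,0.02,0,0,0],[-0.5,0,0,0,0,0,0],[-0.5,0,0,0,0,0,0]]'
python3 - <<'E'
from h import *
to((414.5,384,2),1.396)
cutters()
E
```

```text
time_s: 10.85
ee_pos: [413.2, 384.5, 161.4]
orientation: [-0.0, 0.088, 0.996, -0.0]
force: [-0.0, 0.7, -0.0]
gripper_width: 64.0
grasp_force: 0.0
time_s: 11.65
ee_pos: [416.2, 383.9, 51.8]
orientation: [0.0, 0.088, 0.996, -0.0]
force: [0.0, -0.6, 0.9]
gripper_width: 64.1
grasp_force: 0.0
t 11.7 tcp [416.2 383.9  51.8] y-angle 1.394 z [ 0. -0. -1.] w 64.1 F [ 0.  -0.6  0.9] q6 -0.67
 shift [ 1.8 -0.2 49.8]
 shift after turn [ 1.7 -0.2 49.8]
 turn [-0.    0.   -0.01]
top yellow [ 296.6 -233. ] [62.7 17.2] 1.563 (374, 277, 19, 6)
top yellow [403.8 199.3] [ 28.6 146. ] 2.943 (252, 229, 15, 42)
top yellow [ 542.6 -396.4] [ 24.9 142.9] 3.109 (424, 189, 8, 41)
top blue [411.9 306. ] [143.3  24.6] 0.014 (225, 227, 8, 42)
top blue [1208.8 -106.7] [23.  81.3] 2.729 (339, 21, 12, 20)
scene yellow [ 540.2 -395.7] [ 20.7 141.8] 3.113 (397, 276, 34, 38)
scene yellow [402.3 199. ] [ 24.7 136.7] 2.942 (203, 200, 41, 23)
scene blue [408.7 305.2] [139.5  22.8] 0.002 (185, 180, 35, 28)
scene blue [414.7 383.4] [ 24.9 138.1] 2.974 (168, 169, 39, 24)
```

```bash
python3 -m inch '[[-0.3,0.001,0,0.02,0,0,0],[-0.3,0,0,0.02,0,0,0],[-0.3,0,0,0.009,0,0,0],[-0.3,0,0,0,0,0,0],[1,0,0,0,0,0,0],[1,0,0,0,0,0,0],[1,0,0,0,0,0,0],[1,0,0,0,0,0,0]]'; python3 -m inch '[[1,0,0,0,0,0,0],[1,0,0,0,0,0,0],[1,0,0,0,0,0,0],[1,0,0,-0.02,0,0,0],[1,0,0,-0.04,0,0,0],[1,0,0,-0.04,0,0,0],[1,0,0,-0.04,0,0,0],[1,0,0,0,0,0,0]]'
python3 - <<'E'
from h import *
def box(x,y,z): 
    c,s=np.cos(.04),np.sin(.04); return (585.5+c*x-s*y,20.5+s*x+c*y,z)
to(box(-33,0,150),.04)
E
```

```text
time_s: 12.55
ee_pos: [414.8, 385.1, 4.3]
orientation: [0.001, 0.087, 0.996, 0.001]
force: [-0.7, 0.3, 5.4]
gripper_width: 20.3
grasp_force: 60.5
time_s: 13.35
ee_pos: [416.7, 386.8, 149.0]
orientation: [0.004, 0.087, 0.996, 0.004]
force: [0.7, 1.2, -0.2]
gripper_width: 20.3
grasp_force: 59.8
t 13.3 tcp [416.7 386.8 149. ] y-angle 1.396 z [ 0.01   0.008 -1.   ] w 20.3 F [ 0.7  1.2 -0.2] q6 -0.67
 shift [-197.8 -338.3   -2.7]
 shift after turn [-372.7  121.    -1. ]
 turn [0.1  0.   9.71]
```

```bash
python3 -m inch '[[1,-0.0247,-0.0423,0,0,0,0],[1,-0.0247,-0.0423,0,0,0,0],[1,-0.0247,-0.0423,0,0,0,0],[1,-0.0247,-0.0423,0,0,0,0],[1,-0.0247,-0.0423,0,0,0,0],[1,-0.0247,-0.0423,0,0,0,0],[1,-0.0247,-0.0423,0,0,0,0],[1,-0.0247,-0.0423,0,0,0,0]]'; python3 -m inch '[[1,0,0,0,0,0,1],[1,0,0,0,0,0,1],[1,0,0,0,0,0,1],[1,0,0,0,0,0,1],[1,0,0,0,0,0,1],[1,0,0,0,0,0,1],[1,0,0,0,0,0,1],[1,0,0,0,0,0,1]]';python3 -m inch '[[1,0,0,0,0,0,1],[1,0,0,0,0,0,0.71],[1,0,0,0,0,0,0],[1,0,0,0,0,0,0],[1,0,0,0,0,0,0],[1,0,0,0,0,0,0],[1,0,0,0,0,0,0],[1,0,0,0,0,0,0]]';cat >>h.py <<'E'
def box(x,y,z,B=(585.5,20.5,.04)):
    c,s=np.cos(B[2]),np.sin(B[2]); return (B[0]+c*x-s*y,B[1]+s*x+c*y,z)
E
python3 - <<'E'
from h import *
to(box(-33,0,30),.04)
t=grab_frame("top"); s=grab_frame("scene")
a=cv2.resize(t[140:270,240:370],(400,400),interpolation=2); b=cv2.resize(s[110:240,240:370],(400,400),interpolation=2)
cv2.imwrite("pics/g3.png",np.hstack([a,b])[:,:,::-1])
E
```

```text
time_s: 14.15
ee_pos: [549.4, 14.7, 142.3]
orientation: [-0.0, 0.088, 0.996, -0.0]
force: [0.9, -0.2, -0.6]
gripper_width: 19.9
grasp_force: 59.8
time_s: 14.95
ee_pos: [549.0, 16.7, 142.1]
orientation: [-0.0, 0.604, 0.797, -0.001]
force: [-0.5, 0.4, -0.7]
gripper_width: 20.1
grasp_force: 59.8
time_s: 15.75
ee_pos: [549.6, 16.7, 142.9]
orientation: [0.0, 0.693, 0.721, -0.0]
force: [-0.7, -0.1, -0.6]
gripper_width: 20.1
grasp_force: 59.8
t 15.8 tcp [549.6  16.7 142.9] y-angle 0.04 z [ 0. -0. -1.] w 20.1 F [-0.7 -0.1 -0.6] q6 -0.03
 shift [  2.4   3.1 112.9]
 shift after turn [  2.3   3.1 112.9]
 turn [0. 0. 0.]
```

View pics/g3.png

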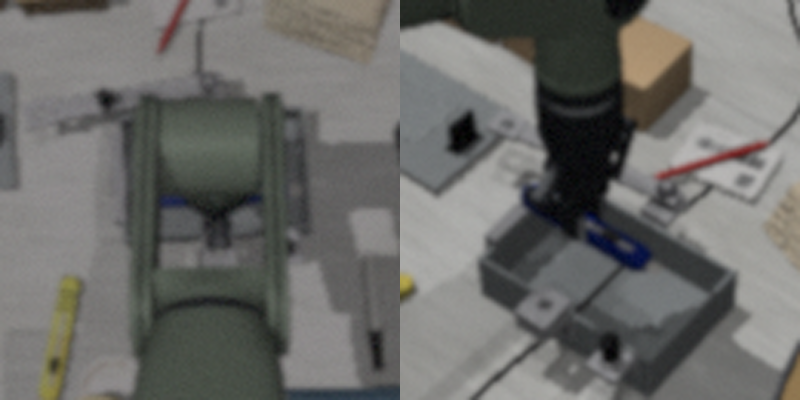

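The cutter hangs lengthwise over the open box at scene crop (590,230), inside the walls. Now lower and release.

```bash
python3 -m inch '[[1,0.0023,0.003,0.04,0,0,0],[1,0,0,0.03,0,0,0],[1,0,0,0.02,0,0,0],[1,0,0,0.02,0,0,0],[1,0,0,0.008,0,0,0],[1,0,0,0,0,0,0],[1,0,0,0,0,0,0],[0.2,0,0,0,0,0,0]]'; python3 -m inch '[[0.2,0,0,0,0,0,0],[0.2,0,0,0,0,0,0],[0.2,0,0,0,0,0,0],[0.2,0,0,-0.02,0,0,0],[0.2,0,0,-0.04,0,0,0],[0.2,0,0,-0.04,0,0,0],[0.2,0,0,-0.03,0,0,0],[0.2,0,0,0,0,0,0]]';python3 -c "
from h import *
to((411,305.5,150),1.571)"
```

```text
time_s: 16.65
ee_pos: [563.6, 19.4, 28.4]
orientation: [0.009, 0.693, 0.721, 0.009]
force: [20.5, 1.9, 6.7]
gripper_width: 32.8
grasp_force: 0.0
time_s: 17.45
ee_pos: [555.6, 19.2, 159.9]
orientation: [0.004, 0.693, 0.721, 0.004]
force: [0.6, -0.6, 0.1]
gripper_width: 34.3
grasp_force: 0.0
t 17.4 tcp [555.6  19.2 159.9] y-angle 0.04 z [ 0.011 -0.    -1.   ] w 34.3 F [ 0.6 -0.6  0.1] q6 -0.03
 shift [ 291.9 -133.1    8.3]
 shift after turn [144.5 286.3   9.9]
 turn [  0.06   0.06 -10.97]
```

```bash
python3 -m inch '[[0.2,0.0365,-0.0166,0,0,0,0],[0.2,0.0365,-0.0166,0,0,0,0],[0.2,0.0365,-0.0166,0,0,0,0],[0.2,0.0365,-0.0166,0,0,0,0],[-0.3,0.0365,-0.0166,0,0,0,0],[-0.3,0.0365,-0.0166,0,0,0,0],[-0.3,0.0365,-0.0166,0,0,0,0],[-0.3,0.0365,-0.0166,0,0,0,0]]'; python3 -m inch '[[-0.3,0,0,0,0,0,-1],[-0.3,0,0,0,0,0,-1],[-0.3,0,0,0,0,0,-1],[-0.3,0,0,0,0,0,-1],[-0.3,0,0,0,0,0,-1],[-0.3,0,0,0,0,0,-1],[-0.3,0,0,0,0,0,-1],[-0.3,0,0,0,0,0,-1]]';python3 -m inch '[[-0.3,0,0,0,0,0,-1],[-0.3,0,0,0,0,0,-1],[-0.3,0,0,0,0,0,-0.96],[-0.3,0,0,0.03,0,0,0],[-0.3,0,0,0.03,0,0,0],[-0.3,0,0,0.03,0,0,0],[-0.3,0,0,0,0,0,0],[-0.3,0,0,0,0,0,0]]'
python3 - <<'E'
from h import *
cutters()
to((410,305.3,3),1.571)
E
```

```text
time_s: 18.25
ee_pos: [406.9, 306.7, 154.1]
orientation: [0.0, 0.693, 0.721, -0.001]
force: [0.9, -0.6, 1.1]
gripper_width: 55.6
grasp_force: 0.0
time_s: 19.05
ee_pos: [407.8, 305.4, 154.0]
orientation: [-0.0, 0.203, 0.979, -0.001]
force: [-0.4, 0.5, -0.0]
gripper_width: 55.7
grasp_force: 0.0
time_s: 19.85
ee_pos: [408.0, 305.5, 64.6]
orientation: [-0.001, 0.0, 1.0, -0.001]
force: [0.2, 0.2, -0.0]
gripper_width: 55.5
grasp_force: 0.0
top yellow [ 296.6 -233. ] [62.8 17.2] 1.563 (374, 277, 19, 6)
top yellow [401.7 199.3] [ 27.4 145.9] 2.951 (252, 230, 15, 42)
top yellow [ 542.6 -396.4] [ 24.9 142.9] 3.109 (424, 189, 8, 41)
top blue [564.   19.8] [ 28.7 149.3] 1.627 (289, 199, 43, 10)
top blue [1210.4 -105.7] [21.1 79.5] 2.66 (338, 21, 13, 19)
scene yellow [ 540.2 -395.6] [ 20.8 141.8] 3.117 (397, 276, 34, 38)
scene yellow [401.3 199.2] [ 23.  134.4] 2.953 (203, 200, 41, 23)
scene blue [560.7  -3.5] [23.4 90.6] 1.782 (296, 208, 27, 15)
scene blue [408.7 304.7] [139.5  23.8] 0.001 (185, 180, 35, 28)
t 19.9 tcp [409.1 306.2  66.1] y-angle 1.57 z [ 0.002  0.001 -1.   ] w 55.7 F [ 0.3  0.7 -0.2] q6 -0.95
 shift [-0.8 -1.  63.1]
 shift after turn [-0.9 -0.9 63.1]
 turn [ 0.01  0.02 -0.01]
```

```bash
python3 -m inch '[[-0.3,0,-0.001,0.025,0,0,0],[-0.3,0,0,0.025,0,0,0],[-0.3,0,0,0.013,0,0,0],[-0.3,0,0,0,0,0,0],[1,0,0,0,0,0,0],[1,0,0,0,0,0,0],[1,0,0,0,0,0,0],[1,0,0,0,0,0,0]]'; python3 -m inch '[[1,0,0,0,0,0,0],[1,0,0,0,0,0,0],[1,0,0,-0.03,0,0,0],[1,0,0,-0.04,0,0,0],[1,0,0,-0.04,0,0,0],[1,0,0,-0.04,0,0,0],[1,0,0,0,0,0,0],[1,0,0,0,0,0,0]]'
python3 - <<'E'
from h import *
to(box(13,0,150),.04)
E
```

```text
time_s: 20.75
ee_pos: [409.2, 305.4, 3.5]
orientation: [0.001, 0.0, 1.0, 0.001]
force: [-0.3, 0.2, 6.0]
gripper_width: 20.1
grasp_force: 59.7
time_s: 21.55
ee_pos: [408.5, 304.8, 153.2]
orientation: [0.001, 0.0, 1.0, 0.001]
force: [-0.1, 0.6, -0.7]
gripper_width: 20.4
grasp_force: 59.1
t 21.6 tcp [408.5 304.8 153.2] y-angle 1.57 z [ 0.003  0.001 -1.   ] w 20.4 F [-0.1  0.6 -0.7] q6 -0.95
 shift [-190.2 -283.7    3.3]
 shift after turn [-291.2  178.5    3.2]
 turn [2.000e-02 1.000e-02 1.096e+01]
```

```bash
python3 -m inch '[[1,-0.0238,-0.0355,0,0,0,0],[1,-0.0238,-0.0355,0,0,0,0],[1,-0.0238,-0.0355,0,0,0,0],[1,-0.0238,-0.0355,0,0,0,0],[1,-0.0238,-0.0355,0,0,0,0],[1,-0.0238,-0.0355,0,0,0,0],[1,-0.0238,-0.0355,0,0,0,0],[1,-0.0238,-0.0355,0,0,0,0]]'; python3 -m inch '[[1,0,0,0,0,0,1],[1,0,0,0,0,0,1],[1,0,0,0,0,0,1],[1,0,0,0,0,0,1],[1,0,0,0,0,0,1],[1,0,0,0,0,0,1],[1,0,0,0,0,0,1],[1,0,0,0,0,0,1]]';python3 -m inch '[[1,0,0,0,0,0,1],[1,0,0,0,0,0,1],[1,0,0,0,0,0,0.96],[1,0,0,0,0,0,0],[1,0,0,0.03,0,0,0],[1,0,0,0.03,0,0,0],[1,0,0,0,0,0,0],[1,0,0,0,0,0,0]]'
python3 - <<'E'
from h import *
to(box(13,0,36),.04)
E
```

```text
time_s: 22.35
ee_pos: [598.0, 18.8, 150.0]
orientation: [-0.002, 0.0, 1.0, -0.0]
force: [0.6, -0.2, -0.3]
gripper_width: 20.2
grasp_force: 59.1
time_s: 23.15
ee_pos: [597.1, 20.4, 149.9]
orientation: [-0.002, 0.533, 0.846, -0.001]
force: [0.1, -0.0, -0.1]
gripper_width: 20.5
grasp_force: 59.1
time_s: 23.95
ee_pos: [597.9, 20.4, 91.3]
orientation: [-0.001, 0.692, 0.722, -0.001]
force: [0.2, 0.6, -0.5]
gripper_width: 20.0
grasp_force: 59.1
t 23.9 tcp [597.9  20.4  91.3] y-angle 0.041 z [-0.002 -0.    -1.   ] w 20.0 F [ 0.2  0.6 -0.5] q6 -0.03
 shift [ 0.6  0.7 55.3]
 shift after turn [ 0.5  0.6 55.3]
 turn [-0.01  0.    0.01]
```

```bash
python3 -m inch '[[1,0,0,0.025,0,0,0],[1,0,0,0.02,0,0,0],[1,0,0,0.01,0,0,0],[1,0,0,0,0,0,0],[1,0,0,0,0,0,0],[0.2,0,0,0,0,0,0],[0.2,0,0,0,0,0,0],[0.2,0,0,0,0,0,0]]'; python3 -m inch '[[0.2,0,0,0,0,0,0],[0.2,0,0,-0.02,0,0,0],[0.2,0,0,-0.03,0,0,0],[0.2,0,0,-0.04,0,0,0],[0.2,0,0,-0.03,0,0,0],[0.2,0,0,0,0,0,0],[0.2,0,0,0,0,0,0],[0.2,0,0,0,0,0,0]]';python3 -c "
from h import *
to((401.7,199.2,150),1.381)"
```

```text
time_s: 24.75
ee_pos: [598.8, 20.4, 37.7]
orientation: [0.001, 0.693, 0.721, 0.0]
force: [-0.1, -0.2, -0.4]
gripper_width: 34.0
grasp_force: 0.0
time_s: 25.55
ee_pos: [597.4, 20.5, 155.6]
orientation: [-0.001, 0.693, 0.721, -0.001]
force: [0.0, -0.2, 0.1]
gripper_width: 34.2
grasp_force: 0.0
t 25.6 tcp [597.4  20.5 155.6] y-angle 0.04 z [-0.003 -0.    -1.   ] w 34.2 F [ 0.  -0.2  0.1] q6 -0.02
 shift [ 186.4 -188.4    6.1]
 shift after turn [225.9 138.6   5.6]
 turn [-0.02 -0.01 -9.61]
```

```bash
python3 -m inch '[[0.2,0.0233,-0.0235,0,0,0,0],[0.2,0.0233,-0.0235,0,0,0,0],[0.2,0.0233,-0.0235,0,0,0,0],[0.2,0.0233,-0.0235,0,0,0,0],[-0.3,0.0233,-0.0235,0,0,0,0],[-0.3,0.0233,-0.0235,0,0,0,0],[-0.3,0.0233,-0.0235,0,0,0,0],[-0.3,0.0233,-0.0235,0,0,0,0]]'; python3 -m inch '[[-0.3,0,0,0,0,0,-1],[-0.3,0,0,0,0,0,-1],[-0.3,0,0,0,0,0,-1],[-0.3,0,0,0,0,0,-1],[-0.3,0,0,0,0,0,-1],[-0.3,0,0,0,0,0,-1],[-0.3,0,0,0,0,0,-1],[-0.3,0,0,0,0,0,-1]]';python3 -m inch '[[-0.3,0,0,0,0,0,-1],[-0.3,0,0,0,0,0,-0.61],[-0.3,0,0,0.03,0,0,0],[-0.3,0,0,0.03,0,0,0],[-0.3,0,0,0.03,0,0,0],[-0.3,0,0,0,0,0,0],[-0.3,0,0,0,0,0,0],[-0.3,0,0,0,0,0,0]]'
python3 - <<'E'
from h import *
cutters()
to((401.7,199.2,3),1.381)
E
```

```text
time_s: 26.35
ee_pos: [401.2, 199.6, 155.5]
orientation: [-0.0, 0.693, 0.721, -0.002]
force: [0.5, 0.3, -0.1]
gripper_width: 55.4
grasp_force: 0.0
time_s: 27.15
ee_pos: [402.2, 198.8, 155.4]
orientation: [-0.001, 0.203, 0.979, -0.001]
force: [0.7, -0.5, 0.0]
gripper_width: 55.7
grasp_force: 0.0
time_s: 27.95
ee_pos: [403.9, 199.6, 67.8]
orientation: [0.001, 0.094, 0.996, 0.0]
force: [-0.6, -0.6, 0.9]
gripper_width: 55.4
grasp_force: 0.0
top yellow [ 296.6 -233. ] [62.7 17.2] 1.563 (374, 277, 19, 6)
top yellow [ 542.6 -396.4] [ 24.9 142.9] 3.109 (424, 189, 8, 41)
top blue [1206.  -105.3] [23.5 87.2] 2.786 (337, 21, 13, 21)
top blue [1250.1  -52.9] [126.3  22.2] 0.064 (325, 4, 8, 33)
scene yellow [ 540.2 -395.7] [ 20.7 141.8] 3.113 (397, 276, 34, 38)
scene blue [562.8  -2.9] [22.5 90.4] 1.715 (296, 208, 27, 15)
scene blue [600.9  22.5] [ 23.8 144.3] 1.633 (293, 191, 38, 25)
t 28.1 tcp [404.  199.6  68.1] y-angle 1.382 z [ 0.003  0.001 -1.   ] w 55.7 F [-0.2  0.3  0.2] q6 -0.95
 shift [ 2.3 -0.9 65.1]
 shift after turn [ 2.2 -0.9 65.1]
 turn [0.01 0.02 0.  ]
```

```bash
python3 -m inch '[[-0.3,0.001,0,0.025,0,0,0],[-0.3,0,0,0.025,0,0,0],[-0.3,0,0,0.015,0,0,0],[-0.3,0,0,0,0,0,0],[1,0,0,0,0,0,0],[1,0,0,0,0,0,0],[1,0,0,0,0,0,0],[1,0,0,0,0,0,0]]'; python3 -m inch '[[1,0,0,0,0,0,0],[1,0,0,0,0,0,0],[1,0,0,-0.03,0,0,0],[1,0,0,-0.04,0,0,0],[1,0,0,-0.04,0,0,0],[1,0,0,-0.04,0,0,0],[1,0,0,0,0,0,0],[1,0,0,0,0,0,0]]'
python3 - <<'E'
from h import *
to(box(-5,0,150),.04)
E
```

```text
time_s: 28.85
ee_pos: [403.2, 199.9, 3.3]
orientation: [0.001, 0.094, 0.996, 0.001]
force: [-0.7, -0.9, 4.2]
gripper_width: 20.3
grasp_force: 59.2
time_s: 29.65
ee_pos: [402.4, 199.6, 153.1]
orientation: [0.001, 0.094, 0.996, 0.001]
force: [-0.2, 0.2, -1.5]
gripper_width: 20.1
grasp_force: 59.0
t 29.6 tcp [402.4 199.6 153.1] y-angle 1.382 z [ 0.003  0.001 -1.   ] w 20.1 F [-0.2  0.2 -1.5] q6 -0.95
 shift [-208.6 -142.6    3.5]
 shift after turn [-186.2  170.8    3.1]
 turn [0.02 0.01 9.61]
```

```bash
python3 -m inch '[[1,-0.0261,-0.0178,0,0,0,0],[1,-0.0261,-0.0178,0,0,0,0],[1,-0.0261,-0.0178,0,0,0,0],[1,-0.0261,-0.0178,0,0,0,0],[1,-0.0261,-0.0178,0,0,0,0],[1,-0.0261,-0.0178,0,0,0,0],[1,-0.0261,-0.0178,0,0,0,0],[1,-0.0261,-0.0178,0,0,0,0]]'; python3 -m inch '[[1,0,0,0,0,0,1],[1,0,0,0,0,0,1],[1,0,0,0,0,0,1],[1,0,0,0,0,0,1],[1,0,0,0,0,0,1],[1,0,0,0,0,0,1],[1,0,0,0,0,0,1],[1,0,0,0,0,0,1]]';python3 -m inch '[[1,0,0,0,0,0,1],[1,0,0,0,0,0,0.61],[1,0,0,0.03,0,0,0],[1,0,0,0.03,0,0,0],[1,0,0,0.03,0,0,0],[1,0,0,0.02,0,0,0],[1,0,0,0,0,0,0],[1,0,0,0,0,0,0]]'
python3 - <<'E'
from h import *
to(box(-5,0,40),.04)
E
python3 -m inch '[[0.2,0,0,0,0,0,0],[0.2,0,0,0,0,0,0],[0.2,0,0,0,0,0,0],[0.2,0,0,-0.03,0,0,0],[0.2,0,0,-0.04,0,0,0],[0.2,0,0,-0.04,0,0,0],[0.2,0,0,-0.03,0,0,0],[0.2,0,0,0,0,0,0]]'
python3 - <<'E'
from h import *
to((542,-396,170),1.540)
E
```

```text
time_s: 30.45
ee_pos: [580.0, 19.2, 149.9]
orientation: [-0.002, 0.095, 0.996, -0.0]
force: [0.3, 0.5, -0.7]
gripper_width: 20.3
grasp_force: 59.0
time_s: 31.25
ee_pos: [579.2, 20.3, 149.9]
orientation: [-0.001, 0.61, 0.792, -0.001]
force: [0.5, -0.2, -1.0]
gripper_width: 19.9
grasp_force: 59.0
time_s: 32.05
ee_pos: [579.8, 20.3, 41.1]
orientation: [-0.001, 0.693, 0.721, -0.001]
force: [-0.4, -0.1, -1.0]
gripper_width: 20.2
grasp_force: 59.0
t 32.0 tcp [579.8  20.3  41.1] y-angle 0.04 z [-0.002 -0.    -1.   ] w 20.2 F [-0.4 -0.1 -1. ] q6 -0.02
 shift [0.  0.7 1.1]
 shift after turn [0.  0.7 1.1]
 turn [-0.02  0.   -0.  ]
time_s: 32.85
ee_pos: [583.3, 20.4, 187.7]
orientation: [0.004, 0.693, 0.721, 0.004]
force: [0.5, -0.2, -0.1]
gripper_width: 34.0
grasp_force: 0.0
t 32.9 tcp [583.3  20.4 187.7] y-angle 0.04 z [ 0.012 -0.    -1.   ] w 34.0 F [ 0.5 -0.2 -0.1] q6 -0.02
 shift [-414.4  -58.    17.3]
 shift after turn [  28.4 -417.4   17.7]
 turn [  0.06   0.07 -10.74]
```

```bash
python3 -m inch '[[0.2,-0.0461,-0.0065,0,0,0,0],[0.2,-0.0461,-0.0065,0,0,0,0],[0.2,-0.0461,-0.0065,0,0,0,0],[0.2,-0.0461,-0.0065,0,0,0,0],[-0.3,-0.0461,-0.0065,0,0,0,0],[-0.3,-0.0461,-0.0065,0,0,0,0],[-0.3,-0.0461,-0.0065,0,0,0,0],[-0.3,-0.0461,-0.0065,0,0,0,0]]'; python3 -m inch '[[-0.3,-0.0461,-0.006,0,0,0,0],[-0.3,0,0,0,0,0,-1],[-0.3,0,0,0,0,0,-1],[-0.3,0,0,0,0,0,-1],[-0.3,0,0,0,0,0,-1],[-0.3,0,0,0,0,0,-1],[-0.3,0,0,0,0,0,-1],[-0.3,0,0,0,0,0,-1]]';python3 -m inch '[[-0.3,0,0,0,0,0,-1],[-0.3,0,0,0,0,0,-1],[-0.3,0,0,0,0,0,-1],[-0.3,0,0,0,0,0,-0.74],[-0.3,0,0,0.04,0,0,0],[-0.3,0,0,0.04,0,0,0],[-0.3,0,0,0.03,0,0,0],[-0.3,0,0,0,0,0,0]]'
python3 - <<'E'
from h import *
cutters()
to((542,-396,3),1.540)
E
```

```text
time_s: 33.65
ee_pos: [542.3, -351.9, 181.6]
orientation: [-0.0, 0.693, 0.721, -0.0]
force: [-0.2, -0.2, 0.4]
gripper_width: 55.6
grasp_force: 0.0
time_s: 34.45
ee_pos: [538.6, -396.3, 181.4]
orientation: [-0.0, 0.271, 0.963, 0.0]
force: [0.5, 0.2, -0.2]
gripper_width: 56.0
grasp_force: 0.0
time_s: 35.25
ee_pos: [535.8, -394.2, 66.7]
orientation: [-0.004, 0.016, 1.0, 0.003]
force: [0.0, -0.2, -0.4]
gripper_width: 55.5
grasp_force: 0.0
top yellow [584.9  21.4] [ 25.4 146.3] 1.614 (289, 194, 42, 9)
top blue [560.   21.3] [ 21.6 146. ] 1.617 (289, 201, 42, 8)
top blue [607.9  19.6] [ 16.3 142.5] 1.6 (290, 189, 41, 6)
top blue [1208.1 -106.2] [20.  86.4] 2.685 (338, 21, 13, 21)
scene yellow [ 533.9 -395.5] [ 21.1 129.2] 3.113 (397, 278, 30, 36)
scene yellow [590.8  34.3] [ 28.5 150. ] 1.635 (288, 190, 38, 27)
scene blue [557.5  -3.9] [18.9 89.7] 1.807 (296, 208, 27, 15)
t 35.4 tcp [ 539.  -396.6   72.1] y-angle 1.539 z [-0. -0. -1.] w 55.5 F [-0.3 -0.3  0.8] q6 -2.19
 shift [-3.   0.7 69.1]
 shift after turn [-3.   0.7 69.1]
 turn [-0. -0. -0.]
```

Three are in the box. Now the fourth.

```bash
python3 -m inch '[[-0.3,-0.002,0,0.025,0,0,0],[-0.3,0,0,0.025,0,0,0],[-0.3,0,0,0.019,0,0,0],[-0.3,0,0,0,0,0,0],[1,0,0,0,0,0,0],[1,0,0,0,0,0,0],[1,0,0,0,0,0,0],[1,0,0,0,0,0,0]]'; python3 -m inch '[[1,0,0,0,0,0,0],[1,0,0,0,0,0,0],[1,0,0,-0.04,0,0,0],[1,0,0,-0.045,0,0,0],[1,0,0,-0.045,0,0,0],[1,0,0,-0.045,0,0,0],[1,0,0,0,0,0,0],[1,0,0,0,0,0,0]]'
python3 - <<'E'
from h import *
to(box(18,0,170),.04)
E
```

```text
time_s: 36.15
ee_pos: [542.3, -397.7, 5.7]
orientation: [0.002, 0.016, 1.0, -0.002]
force: [-0.9, -0.0, 7.0]
gripper_width: 20.0
grasp_force: 60.9
time_s: 36.95
ee_pos: [541.3, -397.0, 180.1]
orientation: [0.002, 0.016, 1.0, -0.001]
force: [-0.2, -1.0, -1.0]
gripper_width: 19.9
grasp_force: 60.1
t 37.0 tcp [ 541.3 -397.   180.1] y-angle 1.539 z [ 0.003 -0.003 -1.   ] w 19.9 F [-0.2 -1.  -1. ] q6 -2.19
 shift [-49.  420.    9.2]
 shift after turn [415.4  78.9  10.1]
 turn [ 0.    0.03 10.74]
```

```bash
python3 -m inch '[[1,-0.0055,0.0467,0,0,0,0],[1,-0.0055,0.0467,0,0,0,0],[1,-0.0055,0.0467,0,0,0,0],[1,-0.0055,0.0467,0,0,0,0],[1,-0.0055,0.0467,0,0,0,0],[1,-0.0055,0.0467,0,0,0,0],[1,-0.0055,0.0467,0,0,0,0],[1,-0.0055,0.0467,0,0,0,0]]'; python3 -m inch '[[1,0,0.0467,0,0,0,0],[1,0,0,0,0,0,1],[1,0,0,0,0,0,1],[1,0,0,0,0,0,1],[1,0,0,0,0,0,1],[1,0,0,0,0,0,1],[1,0,0,0,0,0,1],[1,0,0,0,0,0,1]]';python3 -m inch '[[1,0,0,0,0,0,1],[1,0,0,0,0,0,1],[1,0,0,0,0,0,1],[1,0,0,0,0,0,0.74],[1,0,0,0.04,0,0,0],[1,0,0,0.03,0,0,0],[1,0,0,0,0,0,0],[1,0,0,0,0,0,0]]'
python3 - <<'E'
from h import *
to(box(10,0,52),.04)
E
```

```text
time_s: 37.75
ee_pos: [595.5, -22.7, 176.0]
orientation: [-0.002, 0.016, 1.0, -0.0]
force: [0.3, -0.2, -1.3]
gripper_width: 19.6
grasp_force: 60.1
time_s: 38.55
ee_pos: [596.9, 22.1, 175.8]
orientation: [-0.002, 0.486, 0.874, -0.001]
force: [0.0, -0.2, -0.3]
gripper_width: 19.9
grasp_force: 60.1
time_s: 39.35
ee_pos: [597.5, 22.0, 107.0]
orientation: [-0.001, 0.693, 0.721, -0.001]
force: [0.7, -0.3, -0.4]
gripper_width: 19.9
grasp_force: 60.1
t 39.4 tcp [597.5  22.  107. ] y-angle 0.04 z [-0.003 -0.    -1.   ] w 19.9 F [ 0.7 -0.3 -0.4] q6 -0.02
 shift [-1.  -1.9 55. ]
 shift after turn [-1.1 -2.1 55. ]
 turn [-0.02  0.   -0.  ]
```

```bash
python3 -m inch '[[1,-0.001,-0.002,0.025,0,0,0],[1,0,0,0.02,0,0,0],[1,0,0,0.01,0,0,0],[1,0,0,0,0,0,0],[1,0,0,0,0,0,0],[0.2,0,0,0,0,0,0],[0.2,0,0,0,0,0,0],[0.2,0,0,0,0,0,0]]'; python3 -m inch '[[0.2,0,0,0,0,0,0],[0.2,0,0,-0.03,0,0,0],[0.2,0,0,-0.03,0,0,0],[0.2,0,0,-0.04,0,0,0],[0.2,0,0,-0.03,0,0,0],[0.2,0,0,0,0,0,0],[0.2,0,0,0,0,0,0],[0.2,0,0,0,0,0,0]]';python3 -c "
from h import *
to((644,279.6,160),1.612)"
```

```text
time_s: 40.15
ee_pos: [596.6, 21.0, 53.7]
orientation: [0.001, 0.693, 0.721, 0.0]
force: [0.8, 0.4, 0.5]
gripper_width: 34.3
grasp_force: 0.0
time_s: 40.95
ee_pos: [595.2, 21.0, 181.6]
orientation: [-0.001, 0.693, 0.721, -0.001]
force: [-0.4, -0.3, 0.6]
gripper_width: 34.2
grasp_force: 0.0
t 41.0 tcp [595.2  21.  181.6] y-angle 0.04 z [-0.003 -0.    -1.   ] w 34.2 F [-0.4 -0.3  0.6] q6 -0.02
 shift [256.5  59.1  21.3]
 shift after turn [-59.4 256.4  21.6]
 turn [-2.000e-02 -1.000e-02 -1.126e+01]
```

```bash
python3 -m inch '[[0.2,0.0427,0.0099,0,0,0,0],[0.2,0.0427,0.0099,0,0,0,0],[0.2,0.0427,0.0099,0,0,0,0],[0.2,0.0427,0.0099,0,0,0,0],[0.2,0.0427,0.0099,0,0,0,0],[0.2,0.0427,0.0099,0,0,0,0],[0.2,0,0,0,0,0,-1],[0.2,0,0,0,0,0,-1]]'; python3 -m inch '[[0,0,0,0,0,0,-1],[0,0,0,0,0,0,-1],[0,0,0,0,0,0,-1],[0,0,0,0,0,0,-1],[0,0,0,0,0,0,-1],[0,0,0,0,0,0,-1],[0,0,0,0,0,0,-1],[0,0,0,0,0,0,-1]]';python3 -m inch '[[0,0,0,0,0,0,-1],[0,0,0,0,0,0,-0.26],[0,0,0,0.03,0,0,0],[0,0,0,0.03,0,0,0],[0,0,0,0.02,0,0,0],[0,0,0,0,0,0,0],[0,0,0,0,0,0,0],[0,0,0,0,0,0,0]]'
python3 - <<'E'
from h import *
to((644,279.6,28),1.612)
t=grab_frame("top"); s=grab_frame("scene")
a=cv2.resize(t[150:250,250:350],(400,400),interpolation=2); b=cv2.resize(s[150:250,255:355],(400,400),interpolation=2)
cv2.imwrite("pics/g4.png",np.hstack([a,b])[:,:,::-1])
E
```

```text
time_s: 41.75
ee_pos: [644.4, 280.9, 179.9]
orientation: [-0.001, 0.582, 0.813, -0.002]
force: [-0.1, -0.8, -0.1]
gripper_width: 34.2
grasp_force: 0.0
time_s: 42.55
ee_pos: [644.6, 279.0, 180.5]
orientation: [-0.002, 0.064, 0.998, -0.001]
force: [0.1, 0.0, -0.3]
gripper_width: 43.2
grasp_force: 0.0
time_s: 43.35
ee_pos: [646.1, 279.6, 103.9]
orientation: [0.001, -0.021, 1.0, 0.0]
force: [0.4, -0.4, 0.8]
gripper_width: 42.6
grasp_force: 0.0
t 43.4 tcp [646.1 279.6 103.9] y-angle 1.612 z [ 0.002  0.    -1.   ] w 42.6 F [ 0.4 -0.4  0.8] q6 -1.22
 shift [ 2.2  0.  75.9]
 shift after turn [ 2.1  0.1 75.9]
 turn [0.   0.01 0.  ]
```

View pics/g4.png

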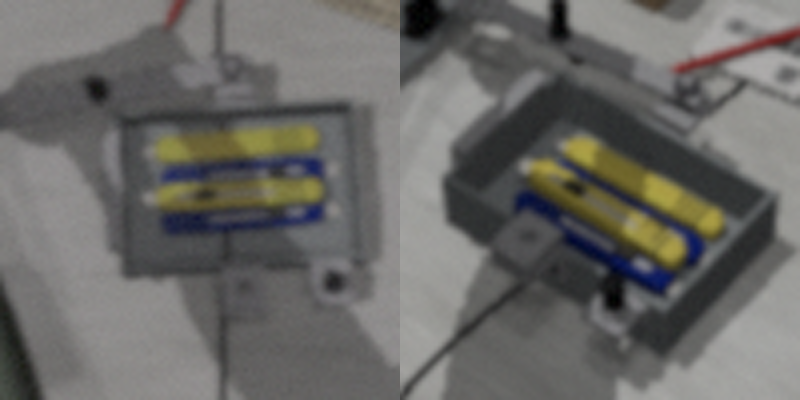

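All four cutters lie inside the box below the rim, with the pin still in its bracket at crop (332,282). Now I'll re-grip the lid exactly where I released it.

```bash
python3 -m inch '[[0,0.001,0,0.025,0,0,0],[0,0,0,0.025,0,0,0],[0,0,0,0.02,0,0,0],[0,0,0,0.003,0,0,0],[0,0,0,0,0,0,0],[0,0,0,0,0,0,0],[0,0,0,0,0,0,0],[0,0,0,0,0,0,0]]'; python3 -c "
from h import *
to((644,279.6,26),1.612)"
```

```text
time_s: 44.25
ee_pos: [645.1, 279.5, 31.0]
orientation: [0.001, -0.021, 1.0, 0.0]
force: [0.2, -0.8, 5.7]
gripper_width: 42.5
grasp_force: 2.0
t 44.2 tcp [645.1 279.5  31. ] y-angle 1.612 z [ 0.002  0.    -1.   ] w 42.5 F [ 0.2 -0.8  5.7] q6 -1.22
 shift [1.1 0.2 5. ]
 shift after turn [1.1 0.2 5. ]
 turn [0.   0.02 0.  ]
```

```bash
python3 -m inch '[[0,0,0,0,0,0,0],[0,0,0,0,0,0,0],[0,0,0,0,0,0,0],[0,0,0,0,0,0,0],[0,0,0,0,0,0,0],[0,0,0,0,0,0,0],[0,0,0,0,0,0,0],[0,0,0,0,0,0,0]]'
python3 - <<'E'
from h import *
to((644,279.6,26),1.612)
t=grab_frame("top"); s=grab_frame("scene")
a=cv2.resize(t[130:230,170:270],(400,400),interpolation=2); b=cv2.resize(s[70:170,190:290],(400,400),interpolation=2)
cv2.imwrite("pics/g5.png",np.hstack([a,b])[:,:,::-1])
E
```

```text
time_s: 45.05
ee_pos: [645.1, 279.5, 31.0]
orientation: [0.001, -0.021, 1.0, 0.0]
force: [0.7, 0.6, 6.1]
gripper_width: 42.9
grasp_force: 2.5
t 45.0 tcp [645.1 279.5  31. ] y-angle 1.612 z [ 0.002  0.    -1.   ] w 42.9 F [0.7 0.6 6.1] q6 -1.22
 shift [1.1 0.2 5. ]
 shift after turn [1.1 0.2 5. ]
 turn [0.   0.02 0.  ]
```

View pics/g5.png

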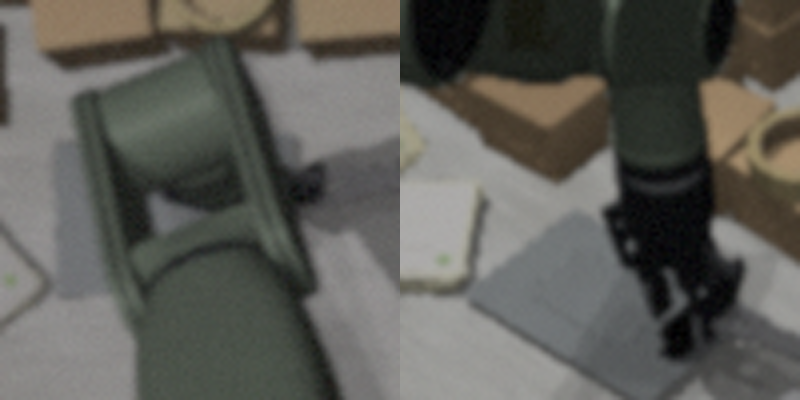

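Fingers appear to reach the lid near its right end at crop (675,340), but a 6 N contact is unexpected. I'll check the grip's position from the earlier frame geometry, raising the arm first.

```bash
python3 -m inch '[[0,0,0,-0.03,0,0,0],[0,0,0,-0.04,0,0,0],[0,0,0,-0.04,0,0,0],[0,0,0,-0.04,0,0,0],[0,0,0,0,0,0,0],[0,0,0,0,0,0,0],[0,0,0,0,0,0,0],[0,0,0,0,0,0,0]]'
python3 - <<'E'
from h import *
to((644,279.6,26),1.612)
print("exp grip top px",px("scene",(644,279.6,49)),"tcp px",px("scene",pose()[0]))
s=grab_frame("scene"); t=grab_frame("top")
crop(s,190,70,110,110,5,"g6")
print("exp lid corners", [px("scene",box(x,y,13,(640.5,364.5,.04))).round(1).tolist() for x,y in[(-69.5,-107),(69.5,-107),(69.5,107),(-69.5,107)]])
E
```

```text
time_s: 45.95
ee_pos: [643.3, 279.0, 177.6]
orientation: [-0.002, -0.021, 1.0, -0.001]
force: [-0.1, 0.3, -0.0]
gripper_width: 42.8
grasp_force: 0.0
t 46.0 tcp [643.3 279.  177.6] y-angle 1.612 z [-0.004 -0.002 -1.   ] w 42.8 F [-0.1  0.3 -0. ] q6 -1.22
 shift [ -1.3   0.9 151.5]
 shift after turn [ -0.7   0.6 151.6]
 turn [-0.01 -0.03 -0.  ]
exp grip top px [259.91774902 148.28922906] tcp px [256.31270674 118.57026319]
exp lid corners [[251.5, 171.0], [279.5, 147.4], [234.0, 121.5], [205.6, 142.9]]
```

View pics/g6.png

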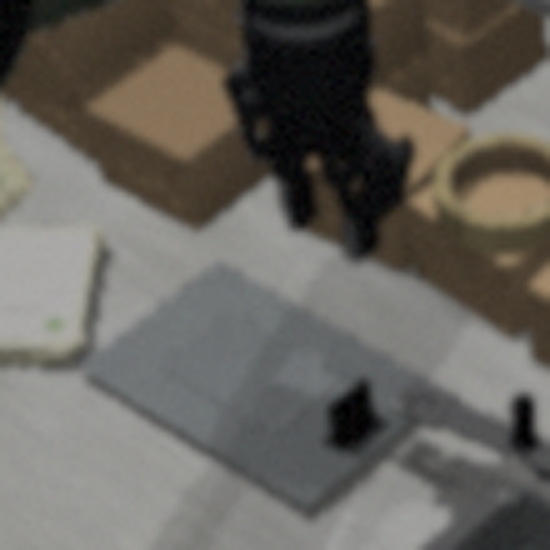

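The grip top is at crop (355,390), which is px (261,148), within about 2 px of expected. I'll move the arm aside and measure the lid in the top view.

```bash
python3 -m inch '[[0,0,-0.045,0,0,0,0],[0,0,-0.045,0,0,0,0],[0,0,-0.045,0,0,0,0],[0,0,-0.045,0,0,0,0],[0,0,-0.045,0,0,0,0],[0,0,-0.045,0,0,0,0],[0,0,0,0,0,0,0],[0,0,0,0,0,0,0]]'
python3 - <<'E'
from h import *
t=grab_frame("top"); s=grab_frame("scene")
a=cv2.resize(t[140:230,175:265],(540,540),interpolation=2); b=cv2.resize(s[110:180,190:260+25][:, :],None,fx=5,fy=5,interpolation=2)
cv2.imwrite("pics/g7.png",a[:,:,::-1])
for n,im,zt in(("top",t,49),("scene",s,49)):
    g=cv2.cvtColor(im,cv2.COLOR_RGB2GRAY); u,v=px(n,(644,279.6,35)).astype(int); 
    m=(g[v-14:v+15,u-14:u+15]<45).astype(np.uint8); k,l,st,ce=cv2.connectedComponentsWithStats(m)
    for i in range(1,k):
        if st[i,4]>8: print(n,ce[i]+[u-14,v-14],st[i],onz(n,*(ce[i]+[u-14,v-14]),32).round(1))
E
```

```text
time_s: 46.85
ee_pos: [655.2, 8.7, 179.3]
orientation: [-0.001, -0.019, 1.0, 0.0]
force: [0.0, 0.2, 0.1]
gripper_width: 42.8
grasp_force: 0.0
top [237.28205128 181.41025641] [14 11  5 10 39] [642.2 274.2  32. ]
scene [260.23684211 153.34210526] [10 10 10 13 76] [639.2 275.4  32. ]
```

View pics/g7.png

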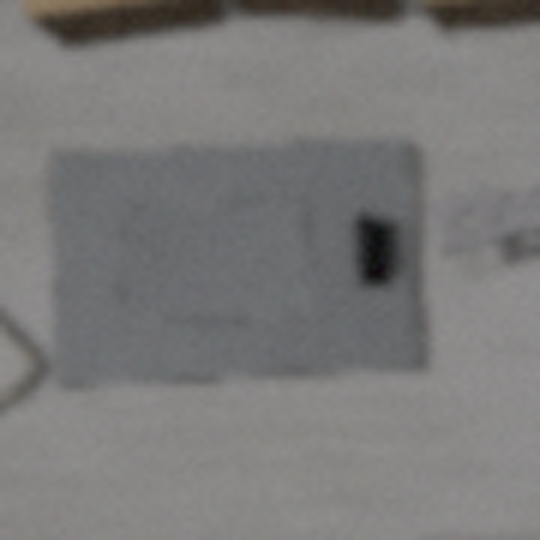

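Run:
```python
from h import *
T=grab_frame("top");S=grab_frame("scene")
def blob(n,im,X):
    g=cv2.cvtColor(im,cv2.COLOR_RGB2GRAY); u,v=px(n,X).astype(int)
    m=(g[v-14:v+15,u-14:u+15]<45).astype(np.uint8); k,l,st,ce=cv2.connectedComponentsWithStats(m)
    i=1+np.argmax(st[1:,4]); print(n,ce[i]+[u-14,v-14],st[i],onz(n,*(ce[i]+[u-14,v-14]),X[2]).round(1))
for n in("top","scene"):
    blob(n,cv2.imread(f"pics/{n}0.png")[:,:,::-1].copy(),(590,-64.4,78)); 
blob("top",T,(644,279.6,32)); blob("scene",S,(644,279.6,32))
def lid(im,X,z,r):
    g=cv2.GaussianBlur(im,(0,0),.7).astype(int); u,v=px("top",X).astype(int)
    sub=g[v-40:v+41,u-50:u+51]; m=((sub.mean(2)<122)&(abs(sub[...,2]-sub[...,0])<25)).astype(np.uint8)
    m=cv2.morphologyEx(m,cv2.MORPH_OPEN,np.ones((7,7)))
    k,l,st,ce=cv2.connectedComponentsWithStats(m); i=l[40,50]
    c=cv2.findContours((l==i).astype(np.uint8),0,cv2.CHAIN_APPROX_NONE)[0][0][:,0]
    W=np.array([onz("top",*(p+[u-50,v-40]),z)[:2] for p in c],np.float32); print(cv2.minAreaRect(W))
print("blob lid now"); lid(T,(640.5,364.5,13),13,0); lid(cv2.imread("pics/top0.png")[:,:,::-1].copy(),(585.5,20.5,59),59,0)
```

```text
top [334.25641026 193.43589744] [12 10  5 10 39] [590.6 -63.9  78. ]
scene [330.22857143 205.6952381 ] [  9   8  11  15 105] [587.1 -65.4  78. ]
top [237.28205128 181.41025641] [14 11  5 10 39] [642.2 274.2  32. ]
scene [260.08       153.38666667] [10 10  9 13 75] [638.7 275.7  32. ]
blob lid now
((640.1704711914062, 359.0851135253906), (142.03018188476562, 221.84536743164062), 2.7020702362060547)
((585.123779296875, 44.55706024169922), (237.61074829101562, 294.0750427246094), 2.88891863822937)
```

The lid's grip sits at about TCP (643.5, 275), shifted 4.5 mm when it dropped. The contact was probably the gripper's knuckle on the end of the locking bar (y about 228, z 71-77). I'll swing the bar further open by pushing its handle.

```bash
python3 -m inch '[[1,0.0185,0.031,0,0,0,0],[1,0.0185,0.032,0,0,0,0],[1,0,0.032,0,0,0,0],[1,0,0.032,0,0,0,0],[1,0,0,0,0,0,0],[1,0,0,0,0,0,0],[1,0,0,0,0,0,0],[1,0,0,0,0,0,0]]'; python3 -c "
from h import *
to((620,135,95),1.612)"
```

```text
time_s: 47.85
ee_pos: [613.3, 134.3, 179.8]
orientation: [-0.0, -0.02, 1.0, -0.0]
force: [0.4, -0.4, 1.0]
gripper_width: 0.2
grasp_force: 0.0
t 47.9 tcp [613.3 134.3 179.8] y-angle 1.611 z [-0.    -0.001 -1.   ] w 0.2 F [ 0.4 -0.4  1. ] q6 -1.41
 shift [-6.8  0.5 84.8]
 shift after turn [-6.8  0.4 84.8]
 turn [-0. -0. -0.]
```

```bash
python3 -m inch '[[1,0,0,0.03,0,0,0],[1,0,0,0.03,0,0,0],[1,0,0,0.025,0,0,0],[1,-0.015,0,0,0,0,0],[1,-0.01,0,0,0,0,0],[1,-0.01,0,0,0,0,0],[1,-0.01,0,0,0,0,0],[1,-0.01,0,0,0,0,0]]';python3 -m inch '[[1,-0.01,0,0,0,0,0],[1,-0.01,0,0,0,0,0],[1,0,0,0,0,0,0],[1,0,0,0,0,0,0],[1,0.02,0,0,0,0,0],[1,0.02,0,-0.02,0,0,0],[1,0,0,-0.04,0,0,0],[1,0,0,-0.04,0,0,0]]'
python3 - <<'E'
from h import *
to((643.5,275,150),1.612)
T=grab_frame("top");S=grab_frame("scene")
a=cv2.resize(T[110:230,190:330],None,fx=3,fy=3,interpolation=2); b=cv2.resize(S[100:220,220:360],None,fx=3,fy=3,interpolation=2)
cv2.imwrite("pics/g8.png",np.hstack([a,b])[:,:780,::-1])
E
```

```text
time_s: 48.65
ee_pos: [668.9, 137.3, 95.4]
orientation: [0.0, -0.02, 1.0, 0.0]
force: [-1.9, -0.1, 0.2]
gripper_width: 0.1
grasp_force: 0.7
time_s: 49.45
ee_pos: [646.9, 136.4, 195.6]
orientation: [-0.001, -0.021, 1.0, -0.0]
force: [1.4, 0.2, 0.1]
gripper_width: -0.0
grasp_force: 0.0
t 49.5 tcp [646.9 136.4 195.6] y-angle 1.612 z [-0.002 -0.001 -1.   ] w -0.0 F [1.4 0.2 0.1] q6 -1.42
 shift [ -2.4 138.6  45.5]
 shift after turn [ -2.3 138.6  45.6]
 turn [-0.   -0.01  0.  ]
```

View pics/g8.png

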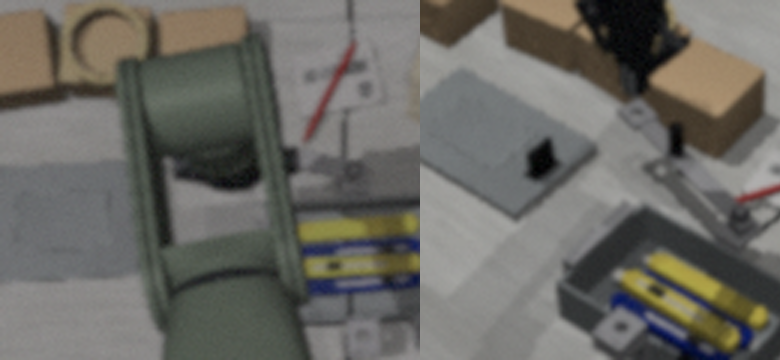

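The bar now points further back, clear of the lid. Now re-grip.

```bash
python3 -m inch '[[0,0,0.035,0,0,0,0],[0,0,0.035,0,0,0,0],[0,-0.001,0.035,0,0,0,0],[0,-0.001,0.034,0,0,0,0],[0,0,0,0.04,0,0,0],[0,0,0,0.04,0,0,0],[0,0,0,0.03,0,0,0],[0,0,0,0,0,0,0]]';python3 -c "
from h import *
to((643.5,275,27),1.612)"
```

```text
time_s: 50.35
ee_pos: [640.9, 274.1, 79.2]
orientation: [-0.005, -0.021, 1.0, -0.002]
force: [0.1, -0.0, 0.8]
gripper_width: 43.0
grasp_force: 0.0
t 50.4 tcp [640.9 274.1  79.2] y-angle 1.612 z [-0.01  -0.004 -1.   ] w 43.0 F [ 0.1 -0.   0.8] q6 -1.22
 shift [-3.2  1.  52.2]
 shift after turn [-2.6  0.8 52.2]
 turn [-0.03 -0.07  0.  ]
```

```bash
python3 -m inch '[[0,0,0,0.02,0,0,0],[0,0,0,0.02,0,0,0],[0,0,0,0.015,0,0,0],[0,0,0,0,0,0,0],[0,0,0,0,0,0,0],[0,0,0,0,0,0,0],[0,0,0,0,0,0,0],[0,0,0,0,0,0,0]]';python3 -c "
from h import *
to((643.5,275,27),1.612)"
```

```text
time_s: 51.15
ee_pos: [644.9, 275.5, 30.8]
orientation: [0.001, -0.021, 1.0, 0.0]
force: [0.6, 0.0, -0.7]
gripper_width: 43.0
grasp_force: 0.0
t 51.1 tcp [644.9 275.5  30.8] y-angle 1.612 z [ 0.001  0.    -1.   ] w 43.0 F [ 0.6  0.  -0.7] q6 -1.22
 shift [ 1.5 -0.4  3.7]
 shift after turn [ 1.4 -0.4  3.8]
 turn [0.   0.01 0.  ]
```

```bash
python3 -m inch '[[0,0.0015,0,0.0045,0,0,0],[0,0,0,0,0,0,0],[0,0,0,0,0,0,0],[1,0,0,0,0,0,0],[1,0,0,0,0,0,0],[1,0,0,0,0,0,0],[1,0,0,0,0,0,0],[1,0,0,0,0,0,0]]';python3 -m inch '[[1,0,0,0,0,0,0],[1,0,0,0,0,0,0],[1,0,0,0,0,0,0],[1,0,0,0,0,0,0],[1,0,0,0,0,0,0],[1,0,0,0,0,0,0],[1,0,0,0,0,0,0],[1,0,0,0,0,0,0]]';python3 -c "
from h import *
to((643.5,275,27),1.612)"; python3 -m inch '[[1,0,0,-0.03,0,0,0],[1,0,0,-0.04,0,0,0],[1,0,0,-0.04,0,0,0],[1,0,0,-0.04,0,0,0],[1,0,0,-0.04,0,0,0],[1,0,0,0,0,0,0],[1,0,0,0,0,0,0],[1,0,0,0,0,0,0]]';python3 -c "
from h import *
to((592.5,-90,213),1.612)"
```

```text
time_s: 51.95
ee_pos: [643.2, 275.4, 25.5]
orientation: [0.0, -0.021, 1.0, -0.0]
force: [0.1, 0.7, 1.5]
gripper_width: 9.1
grasp_force: 59.8
time_s: 52.75
ee_pos: [643.2, 275.3, 25.5]
orientation: [0.0, -0.021, 1.0, -0.0]
force: [0.5, 1.2, 3.2]
gripper_width: 8.7
grasp_force: 60.1
t 52.8 tcp [643.2 275.3  25.5] y-angle 1.612 z [ 0.001 -0.    -1.   ] w 8.7 F [0.5 1.2 3.2] q6 -1.22
 shift [-0.3 -0.4 -1.5]
 shift after turn [-0.3 -0.4 -1.5]
 turn [-0.  0. -0.]
time_s: 53.55
ee_pos: [641.8, 274.5, 212.5]
orientation: [-0.002, -0.021, 1.0, -0.001]
force: [0.4, 0.7, -1.5]
gripper_width: 8.5
grasp_force: 59.3
t 53.5 tcp [641.8 274.5 212.5] y-angle 1.612 z [-0.005 -0.003 -1.   ] w 8.5 F [ 0.4  0.7 -1.5] q6 -1.22
 shift [  64.2 -362.2    0.8]
 shift after turn [  64.2 -362.2   -0.5]
 turn [-0.02 -0.04 -0.  ]
```

```bash
python3 -m inch '[[1,0.008,-0.0453,0,0,0,0],[1,0.008,-0.0453,0,0,0,0],[1,0.008,-0.0453,0,0,0,0],[1,0.008,-0.0453,0,0,0,0],[1,0.008,-0.0453,0,0,0,0],[1,0.008,-0.0453,0,0,0,0],[1,0.008,-0.0453,0,0,0,0],[1,0.008,-0.0453,0,0,0,0]]';python3 -m inch '[[1,0,0,0,0.4,0,0],[1,0,0,0,0.4,0,0],[1,0,0,0,0.4,0,0],[1,0,0,0,0.37,0,0],[1,0,0,0,0,0,0],[1,0,0,0,0,0,0],[1,0,0,0,0,0,0],[1,0,0,0,0,0,0]]';python3 -c "
from h import *
to((591.8,-87,140),1.612)"
```

```text
time_s: 54.35
ee_pos: [592.3, -91.2, 213.0]
orientation: [-0.002, -0.021, 1.0, 0.0]
force: [0.5, -0.4, -2.3]
gripper_width: 9.0
grasp_force: 59.4
time_s: 55.15
ee_pos: [593.9, -89.9, 215.2]
orientation: [0.002, -0.02, 0.994, -0.109]
force: [0.1, -0.2, -2.0]
gripper_width: 8.9
grasp_force: 59.5
t 55.1 tcp [593.9 -89.9 215.2] y-angle 1.611 z [ 0.008 -0.217 -0.976] w 8.9 F [ 0.1 -0.2 -2. ] q6 -1.58
 shift [ 1.9 19.3 72.7]
 shift after turn [ 2.   3.  75.2]
 turn [-1.57 -0.   -0.  ]
```

```bash
python3 -m inch '[[1,0.0005,0.0048,0.0182,0,0,0],[1,0.0005,0.0048,0.0182,0,0,0],[1,0.0005,0.0048,0.0182,0,0,0],[1,0.0005,0.0048,0.0182,0,0,0],[1,0,0,0,0,0,0],[1,0,0,0,0,0,0],[1,0,0,0,0,0,0],[1,0,0,0,0,0,0]]';python3 - <<'E'
from h import *
to((591.8,-86,115),1.612)
p,R,_=pose()
# predicted lid geometry: seated TCP (591.6,-64.4,71.5)
def lidpt(x,y,z): # lid frame -> world, TCP at lid(0 + , -85 , 15.5)
    return p+R@np.array([-(x),(y+85),-(z-15.5)])
print("edge mid",lidpt(0,107,0).round(1),"keeper",np.round(box(0,99,65),1))
S=grab_frame("scene");crop(S,240,90,130,140,4.2,"g9")
print("pred edge corners px",[px("scene",lidpt(x,107,3)).round(1).tolist() for x in(-69.5,69.5)])
E
```

```text
time_s: 55.95
ee_pos: [592.6, -86.8, 141.5]
orientation: [0.003, -0.02, 0.994, -0.11]
force: [0.3, -0.0, -2.3]
gripper_width: 8.6
grasp_force: 59.6
t 56.0 tcp [592.6 -86.8 141.5] y-angle 1.611 z [ 0.011 -0.218 -0.976] w 8.6 F [ 0.3 -0.  -2.3] q6 -1.53
 shift [ 0.9  6.6 25.7]
 shift after turn [ 0.8  0.8 26.5]
 turn [-1.57  0.02 -0.  ]
edge mid [585.2  97.   84.5] keeper [581.5 119.4  65. ]
pred edge corners px [[272.9, 190.7], [302.6, 163.8]]
```

View pics/g9.png

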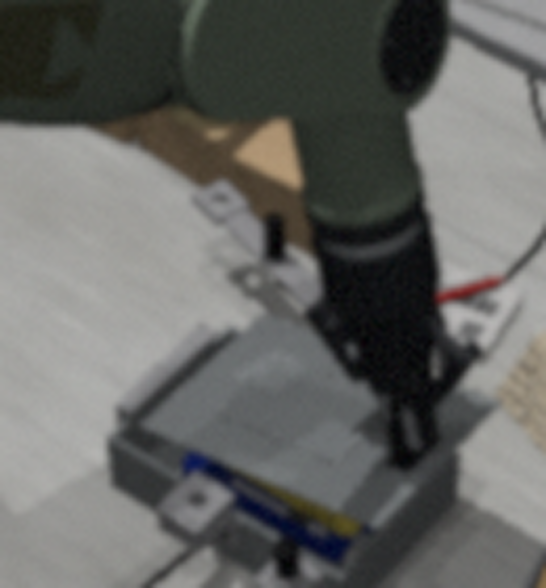

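The lid is tilted, aligned over the box with its +y edge just short of the keeper (crop about (140,420)). Lower it, then slide it under.

```bash
python3 -m inch '[[1,0,0.0015,0.0066,0,0,0],[1,0,0.0015,0.0066,0,0,0],[1,0,0.0015,0.0066,0,0,0],[1,0,0.001,0.005,0,0,0],[1,0,0,0,0,0,0],[1,0,0,0,0,0,0],[1,0,0,0,0,0,0],[1,0,0,0,0,0,0]]';python3 -c "
from h import *
to((591.8,-57.2,115),1.612)"
```

```text
time_s: 56.8
ee_pos: [592.0, -86.7, 115.1]
orientation: [0.003, -0.02, 0.994, -0.11]
force: [0.6, 0.3, -1.3]
gripper_width: 8.8
grasp_force: 59.5
t 56.8 tcp [592.  -86.7 115.1] y-angle 1.612 z [ 0.01  -0.218 -0.976] w 8.8 F [ 0.6  0.3 -1.3] q6 -1.52
 shift [-1.  28.8 -6.3]
 shift after turn [-1.  29.5  0.1]
 turn [-1.57  0.   -0.  ]
```

```bash
python3 -m inch '[[1,0,0.0047,-0.001,0,0,0],[1,0,0.0047,-0.001,0,0,0],[1,0,0.0047,-0.001,0,0,0],[1,0,0.0047,-0.001,0,0,0],[1,0,0.0047,-0.001,0,0,0],[1,0,0.0047,-0.001,0,0,0],[1,0,0,0,0,0,0],[1,0,0,0,0,0,0]]';python3 -c "
from h import *
to((590.8,-57.2,112.1),1.612)"
```

```text
time_s: 57.6
ee_pos: [590.7, -57.8, 114.6]
orientation: [0.002, -0.021, 0.994, -0.11]
force: [-0.3, -0.3, -1.5]
gripper_width: 9.2
grasp_force: 59.6
t 57.6 tcp [590.7 -57.8 114.6] y-angle 1.612 z [ 0.009 -0.218 -0.976] w 9.2 F [-0.3 -0.3 -1.5] q6 -1.47
 shift [-0.1  1.1  2.3]
 shift after turn [-0.1  0.6  2.5]
 turn [-1.57  0.    0.  ]
```

```bash
python3 -m inch '[[1,0,0.0004,0.002,0,0,0],[1,0,-0.0006,0.0076,-0.286,0,0],[1,0,-0.0006,0.0076,-0.286,0,0],[1,0,-0.0006,0.0076,-0.286,0,0],[1,0,-0.0006,0.0076,-0.286,0,0],[1,0,0,0,0,0,0],[1,0,0,0,0,0,0],[1,0,0,0,0,0,0]]';python3 -c "
from h import *
to((591.7,-64.4,71.5),1.612)"
```

```text
time_s: 58.4
ee_pos: [591.1, -65.3, 83.3]
orientation: [0.001, -0.021, 0.999, -0.031]
force: [0.7, -1.3, -0.2]
gripper_width: 8.6
grasp_force: 59.7
t 58.4 tcp [591.1 -65.3  83.3] y-angle 1.613 z [ 0.003 -0.061 -0.998] w 8.6 F [ 0.7 -1.3 -0.2] q6 -1.66
 shift [-0.7  1.6 11.7]
 shift after turn [-0.7  0.8 11.8]
 turn [-0.44  0.    0.  ]
```

```bash
python3 -m inch '[[1,0,0.0005,0.004,-0.15,0,0],[1,0,0.0004,0.004,-0.15,0,0],[1,0,0,0.0035,-0.14,0,0],[1,0,0,0,0,0,0],[1,0,0,0,0,0,0],[1,0,0,0,0,0,0],[1,0,0,0,0,0,0],[1,0,0,0,0,0,0]]';python3 -c "
from h import *
to((591.7,-64.4,71.5),1.612)"
```

```text
time_s: 59.2
ee_pos: [590.9, -64.4, 71.9]
orientation: [0.0, -0.021, 1.0, 0.001]
force: [-2.6, 1.8, 5.6]
gripper_width: 9.0
grasp_force: 60.6
t 59.2 tcp [590.9 -64.4  71.9] y-angle 1.612 z [ 0.     0.003 -1.   ] w 9.0 F [-2.6  1.8  5.6] q6 -1.74
 shift [-0.8  0.   0.4]
 shift after turn [-0.8  0.   0.4]
 turn [ 0.02  0.   -0.  ]
```

```bash
python3 -m inch '[[0.4,0,0,0,0,0,0],[0.4,0,0,0,0,0,0],[0.4,0,0,0,0,0,0],[0.4,0,0,-0.02,0,0,0],[0.4,0,0,-0.03,0,0,0],[0.4,0,0,-0.04,0,0,0],[0.4,0,0,-0.04,0,0,0],[0.4,0,0,0,0,0,0]]'
python3 - <<'E'
from h import *
to((700,135,190),1.612)
T=grab_frame("top");S=grab_frame("scene")
a=cv2.resize(T[130:250,230:360],None,fx=3,fy=3,interpolation=2); b=cv2.resize(S[110:230,240:370],None,fx=3,fy=3,interpolation=2)
cv2.imwrite("pics/g10.png",np.hstack([a,b])[:,:,::-1])
for n,im in(("top",T),("scene",S)):
    g=cv2.cvtColor(im,cv2.COLOR_RGB2GRAY); X=(705,135,100); u,v=px(n,X).astype(int)
    m=(g[v-16:v+17,u-16:u+17]<45).astype(np.uint8); k,l,st,ce=cv2.connectedComponentsWithStats(m)
    for i in range(1,k):
        if st[i,4]>5: print(n,(ce[i]+[u-16,v-16]).round(1),st[i],"top px",u-16+st[i,0]+st[i,2]/2,v-16+st[i,1],onz(n,*(ce[i]+[u-16,v-16]),96).round(1))
E
```

```text
time_s: 60.0
ee_pos: [594.4, -65.3, 207.6]
orientation: [0.006, -0.021, 1.0, -0.0]
force: [-0.2, 0.1, -0.4]
gripper_width: 26.1
grasp_force: 0.0
t 60.0 tcp [594.4 -65.3 207.6] y-angle 1.612 z [ 0.013  0.    -1.   ] w 26.1 F [-0.2  0.1 -0.4] q6 -1.74
 shift [-113.5  195.8   18.9]
 shift after turn [-113.7  195.8   17.6]
 turn [-0.    0.09 -0.  ]
top [274.8 158.1] [15 13  3  5 10] top px 275.5 156 [709.7 136.1  96. ]
scene [316.9 145.5] [ 23   0  10  27 138] top px 316.0 131 [738.1 113.7  96. ]
scene [305.3 145.5] [15 10  5 11 39] top px 305.5 141 [714.  141.7  96. ]
```

View pics/g10.png

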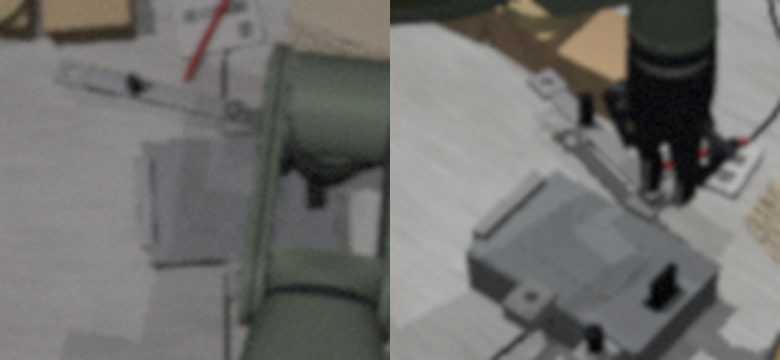

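The lid lies flat, with its edge under the keeper at crop (150,200). The bar handle is at top (274.8,158), i.e. (709.7,136), at radius 114.8, which matches. I'll pinch it next.

```bash
python3 -m inch '[[0.2,-0.0246,0.0392,0,0,0,0],[0.2,-0.0246,0.0392,0,0,0,0],[0.2,-0.0246,0.0392,0,0,0,0],[0.2,-0.0246,0.0392,0,0,0,0],[0.2,-0.0246,0.0392,0,0,0,0],[0.2,0,0,0.02,0,0,0],[0.2,0,0,0,0,0,0],[0.2,0,0,0,0,0,0]]';python3 -c "
from h import *
to((709.7,136,88),1.612)"
```

```text
time_s: 60.9
ee_pos: [704.7, 135.5, 179.6]
orientation: [-0.002, -0.02, 1.0, 0.0]
force: [0.5, 0.2, 0.7]
gripper_width: 34.0
grasp_force: 0.0
t 60.9 tcp [704.7 135.5 179.6] y-angle 1.612 z [-0.004  0.001 -1.   ] w 34.0 F [0.5 0.2 0.7] q6 -1.44
 shift [-5.4  0.2 91.6]
 shift after turn [-5.   0.3 91.6]
 turn [ 0.01 -0.03 -0.  ]
```

```bash
python3 -m inch '[[0.2,-0.004,0,0,0,0,0],[0.2,0,0,0.03,0,0,0],[0.2,0,0,0.03,0,0,0],[0.2,0,0,0.03,0,0,0],[0.2,0,0,0,0,0,0],[0.2,0,0,0,0,0,0],[0.2,0,0,0,0,0,0],[0.2,0,0,0,0,0,0]]';python3 -m inch '[[0.6,0,0,0,0,0,0],[0.8,0,0,0,0,0,0],[1,0,0,0,0,0,0],[1,0,0,0,0,0,0],[1,0,0,0,0,0,0],[1,0,0,0,0,0,0],[1,0,0,0,0,0,0],[1,0,0,0,0,0,0]]'
python3 - <<'E'
from h import *
to((709.7,136,88),1.612)
p,R,_=pose(); c=np.array(box(98,0,0)); d=p-c; print("pivot",c,"r",np.hypot(*d[:2]))
a0=np.arctan2(d[1],d[0]); N=16; a=np.linspace(a0,np.pi+.04,N+1)
P=np.array([[c[0]+115*np.cos(t),c[1]+115*np.sin(t),p[2]] for t in a]); P[0]=p
D=(np.diff(P,axis=0)@R); print(D.round(1).tolist())
E
```

```text
time_s: 61.7
ee_pos: [711.1, 136.4, 94.2]
orientation: [0.002, -0.02, 1.0, 0.001]
force: [0.6, -0.2, 0.7]
gripper_width: 34.0
grasp_force: 0.0
time_s: 62.5
ee_pos: [711.3, 139.1, 93.9]
orientation: [0.003, -0.02, 1.0, 0.003]
force: [1.5, 5.6, 3.9]
gripper_width: 13.6
grasp_force: 58.5
t 62.5 tcp [711.3 139.1  93.9] y-angle 1.612 z [ 0.005  0.006 -1.   ] w 13.6 F [1.5 5.6 3.9] q6 -1.44
 shift [ 1.7 -3.   5.8]
 shift after turn [ 1.7 -3.   5.9]
 turn [ 0.04  0.04 -0.  ]
pivot [683.42161045  24.41895475   0.        ] r 117.98844173842953
[[13.8, 0.0, -0.1], [13.2, 1.4, -0.1], [13.3, -0.1, -0.1], [13.2, -1.7, -0.1], [12.9, -3.2, -0.1], [12.4, -4.6, -0.1], [11.8, -6.0, -0.1], [11.1, -7.4, -0.1], [10.1, -8.6, -0.1], [9.1, -9.7, -0.1], [7.9, -10.7, -0.1], [6.6, -11.5, -0.1], [5.2, -12.2, -0.1], [3.8, -12.7, -0.1], [2.3, -13.1, -0.1], [0.8, -13.3, -0.1]]
```

```bash
python3 -m inch '[[1,0.0138,0.0015,0,0,0,0],[1,0.0132,0.0015,0,0,0,0],[1,0.0133,0,0,0,0,0],[1,0.0132,-0.0017,0,0,0,0],[1,0.0129,-0.0032,0,0,0,0],[1,0.0124,-0.0046,0,0,0,0],[1,0,0,0,0,0,0],[1,0,0,0,0,0,0]]'
cat >> h.py <<'E'
def arc(N,end=np.pi+.04,cy=0):
    p,R,s=pose(); c=np.array(box(98,0,0))+[0,cy,0]; d=p-c; a0=np.arctan2(d[1],d[0])%(2*np.pi); print("r",np.hypot(*d[:2]),"theta",np.pi+.04-a0)
    a=np.linspace(a0,end,N+1); P=np.array([[c[0]+115*np.cos(t),c[1]+115*np.sin(t),p[2]] for t in a]); P[0]=p
    print((np.diff(P,axis=0)@R).round(1).tolist())
E
python3 -c "
from h import *
to(None,1.612); arc(10)"
```

```text
time_s: 63.3
ee_pos: [628.5, 131.7, 93.8]
orientation: [-0.002, -0.02, 1.0, 0.005]
force: [-8.2, 13.4, 9.3]
gripper_width: 13.7
grasp_force: 60.3
t 63.3 tcp [628.5 131.7  93.8] y-angle 1.61 z [-0.004  0.01  -1.   ] w 13.7 F [-8.2 13.4  9.3] q6 -1.43
 turn [ 0.07 -0.03 -0.01]
r 120.56433907414014 theta 1.137444975173013
[[9.2, -11.2, -0.1], [10.8, -7.4, -0.0], [9.8, -8.6, -0.1], [8.8, -9.7, -0.1], [7.7, -10.6, -0.1], [6.4, -11.4, -0.1], [5.1, -12.1, -0.1], [3.7, -12.5, -0.1], [2.2, -12.9, -0.1], [0.7, -13.1, -0.1]]
```

```bash
python3 -m inch '[[0.2,0,0,0,0,0,0],[0.2,0,0,0,0,0,0],[0.2,0,0,0,0,0,0],[0.2,0,0,-0.05,0,0,0],[0.2,0.03,-0.05,-0.02,0,0,0],[0.2,0.03,-0.05,0,0,0,0],[0.2,0.03,-0.05,0,0,0,0],[0.2,0.03,-0.05,0,0,0,0]]';python3 -m inch '[[0.2,0.03,-0.05,0,0,0,0],[0.2,0.03,-0.05,0,0,0,0],[0.2,0,0,0,0,0,0],[0.2,0,0,0,0,0,0],[0.2,0,0,0,0,0,0],[0.2,0,0,0,0,0,0],[0.2,0,0,0,0,0,0],[0.2,0,0,0,0,0,0]]'
cat >> h.py <<'E'
BX=(585.5,22,.05)
def dark(X,r=16,thr=45):
    for n in("top","scene"):
        im=grab_frame(n); g=cv2.cvtColor(im,cv2.COLOR_RGB2GRAY); u,v=px(n,X).round().astype(int)
        m=(g[v-r:v+r+1,u-r:u+r+1]<thr).astype(np.uint8); k,l,st,ce=cv2.connectedComponentsWithStats(m)
        for i in range(1,k):
            if st[i,4]>5: q=ce[i]+[u-r,v-r]; print(n,q.round(1),"w,h,area",st[i,2:],onz(n,*q,X[2]).round(1))
E
python3 -c "
from h import *
to(None,1.612); dark((634,130,96),20); print('pin');dark((499,-57,75),12)"
```

```text
time_s: 64.1
ee_pos: [536.0, -48.6, 157.9]
orientation: [0.0, -0.021, 1.0, 0.0]
force: [1.1, -0.3, 0.5]
gripper_width: 34.6
grasp_force: 0.0
time_s: 64.9
ee_pos: [489.4, -133.7, 157.3]
orientation: [-0.0, -0.021, 1.0, 0.001]
force: [-0.3, -0.4, -0.6]
gripper_width: 34.3
grasp_force: 0.0
t 64.9 tcp [ 489.4 -133.7  157.3] y-angle 1.614 z [-0.     0.002 -1.   ] w 34.3 F [-0.3 -0.4 -0.6] q6 -1.9
 turn [ 0.01 -0.    0.01]
top [276.7 180.2] w,h,area [ 4  4 10] [634.2 129.5  96. ]
scene [271.  144.5] w,h,area [1 8 8] [647.2 227.8  96. ]
scene [290.5 162.6] w,h,area [ 4  7 19] [628.2 126.8  96. ]
pin
top [333.1 220.1] w,h,area [3 3 8] [500.1 -59.2  75. ]
top [341.8 222.3] w,h,area [4 2 6] [492.5 -88.5  75. ]
scene [319.5 214.3] w,h,area [ 2  8 15] [544.7 -60.7  75. ]
scene [307.8 222.6] w,h,area [ 6  9 43] [500.4 -54.9  75. ]
```

```bash
python3 -m inch '[[0.2,-0.0333,0.0368,0,0,0,0],[0.2,-0.0333,0.0368,0,0,0,0],[0.2,-0.0333,0.0368,0,0,0,0],[0.2,-0.0333,0.0368,0,0,0,0],[0.2,0,0.0368,0,0,0,0],[0.2,0,0.0368,0,0,0,0],[0.2,0,0.0368,0,0,0,0],[0.2,0,0,0,0,0,0]]';python3 - <<'E'
from h import *
to((632,128.5,92),1.612)
c=np.array([683.4,26.9]); a=np.linspace(2.018,np.pi+.05,13); P=c+115*np.c_[np.cos(a),np.sin(a)]; p,R,_=pose()
print(P[-1],(np.c_[np.diff(P,axis=0),np.zeros(12)]@R).round(1).tolist())
E
```

```text
time_s: 65.9
ee_pos: [611.2, 132.7, 157.6]
orientation: [-0.0, -0.023, 1.0, 0.002]
force: [-0.3, -0.5, -0.8]
gripper_width: 34.0
grasp_force: 0.0
t 65.9 tcp [611.2 132.7 157.6] y-angle 1.617 z [-0.     0.003 -1.   ] w 34.0 F [-0.3 -0.5 -0.8] q6 -1.42
 shift [-20.6  -5.3  65.6]
 shift after turn [-20.6  -5.   65.6]
 turn [0.02 0.   0.03]
[568.54372005  21.15239553] [[10.1, -4.9, -0.0], [9.6, -5.9, -0.0], [9.0, -6.8, -0.0], [8.3, -7.6, -0.0], [7.5, -8.4, -0.0], [6.6, -9.1, -0.0], [5.7, -9.7, -0.0], [4.7, -10.2, -0.0], [3.7, -10.6, -0.0], [2.7, -10.9, -0.0], [1.6, -11.1, -0.0], [0.5, -11.2, -0.0]]
```

```bash
python3 -m inch '[[0.2,-0.0206,-0.005,0,0,0,0],[0.2,0,0,0.03,0,0,0],[0.2,0,0,0.035,0,0,0],[0.2,0,0,0,0,0,0],[0.2,0,-0.008,0,0,0,0],[0.2,0.0101,-0.0049,0,0,0,0],[0.2,0.0096,-0.0059,0,0,0,0],[0.2,0.009,-0.0068,0,0,0,0]]'; python3 -c "
from h import *
to((598,96.5,92),1.612)";python3 -m inch '[[0.2,0.0083,-0.0076,0,0,0,0],[0.2,0.0075,-0.0084,0,0,0,0],[0.2,0.0066,-0.0091,0,0,0,0],[0.2,0.0057,-0.0097,0,0,0,0],[0.2,0.0047,-0.0102,0,0,0,0],[0.2,0.0037,-0.0106,0,0,0,0],[0.2,0.0027,-0.0109,0,0,0,0],[0.2,0,0,0,0,0,0]]'; python3 -c "
from h import *
to((568.5,12,92),1.612)"
```

```text
time_s: 66.7
ee_pos: [599.3, 101.2, 91.7]
orientation: [-0.006, -0.02, 1.0, 0.004]
force: [-7.8, 13.1, -5.3]
gripper_width: 34.2
grasp_force: 6.0
t 66.7 tcp [599.3 101.2  91.7] y-angle 1.611 z [-0.012  0.008 -1.   ] w 34.2 F [-7.8 13.1 -5.3] q6 -1.47
 shift [ 1.5 -4.6 -0.3]
 shift after turn [ 1.5 -4.6 -0.3]
 turn [ 0.06 -0.08 -0.  ]
time_s: 67.5
ee_pos: [568.8, 27.5, 93.1]
orientation: [0.001, -0.02, 1.0, 0.0]
force: [-0.4, 0.2, -0.1]
gripper_width: 34.2
grasp_force: 0.0
t 67.5 tcp [568.8  27.5  93.1] y-angle 1.61 z [ 0.002  0.    -1.   ] w 34.2 F [-0.4  0.2 -0.1] q6 -1.58
 shift [  0.9 -15.4   1.1]
 shift after turn [  0.9 -15.4   1.1]
 turn [ 0.    0.01 -0.01]
```

```bash
python3 -m inch '[[0.2,0,-0.004,0,0,0,0],[0.2,0,-0.004,0,0,0,0],[0.2,0,-0.003,0,0,0,0],[0.2,0,-0.0025,0,0,0,0],[0.2,0,0,0,0,0,0],[0.2,0,0,-0.04,0,0,0],[0.2,0,0,-0.04,0,0,0],[0.2,0,0,-0.02,0,0,0]]';python3 -m inch '[[0.2,0,-0.05,0,0,0,0],[0.2,0,-0.05,0,0,0,0],[0.2,0,-0.05,0,0,0,0],[0.2,0,-0.05,0,0,0,0],[0.2,0,0,0,0,0,0],[0.2,0,0,0,0,0,0],[0.2,0,0,0,0,0,0],[0.2,0,0,0,0,0,0]]'; python3 -c "
from h import *
to(None,1.612); dark((568,23,96),12); print('pin');dark((499,-57,75),12)"
```

```text
time_s: 68.3
ee_pos: [570.5, 15.7, 196.2]
orientation: [0.003, -0.021, 1.0, 0.001]
force: [1.3, -0.6, 0.5]
gripper_width: 34.6
grasp_force: 0.0
time_s: 69.1
ee_pos: [577.1, -182.6, 192.4]
orientation: [-0.0, -0.022, 1.0, 0.001]
force: [0.3, -0.4, -0.2]
gripper_width: 34.3
grasp_force: 0.0
t 69.1 tcp [ 577.1 -182.6  192.4] y-angle 1.614 z [-0.     0.002 -1.   ] w 34.3 F [ 0.3 -0.4 -0.2] q6 -1.94
 turn [ 0.01 -0.    0.01]
top [308.9 199.1] w,h,area [3 3 8] [569.4  21.8  96. ]
scene [302.2 190.7] w,h,area [ 4 10 32] [566.2  23.8  96. ]
pin
top [333. 220.] w,h,area [3 3 9] [500.6 -58.8  75. ]
scene [307.8 222.7] w,h,area [ 6  9 44] [500.1 -55.   75. ]
```

```bash
python3 -m inch '[[0.2,0.0358,0.0308,0,0,0,0],[0.2,0.0358,0.0308,0,0,0,0],[0.2,0,0.0308,0,0,0,0],[0.2,0,0.0308,0,0,0,0],[0.2,0,0,0.03,0,0,0],[0.2,0,0,0.03,0,0,0],[0.2,0,0,0,0,0,0],[0.2,0,0,0,0,0,0]]';python3 -c "
from h import *
to((500.4,-57,64),1.616)"
```

```text
time_s: 70.1
ee_pos: [500.6, -63.5, 133.0]
orientation: [-0.0, -0.021, 1.0, 0.001]
force: [0.3, -0.9, 0.6]
gripper_width: 34.2
grasp_force: 0.0
t 70.1 tcp [500.6 -63.5 133. ] y-angle 1.612 z [-0.     0.002 -1.   ] w 34.2 F [ 0.3 -0.9  0.6] q6 -1.76
 shift [-0.1  6.4 69. ]
 shift after turn [-0.1  6.5 69. ]
 turn [ 0.01 -0.   -0.03]
```

```bash
python3 -m inch '[[0.2,0,0.0065,0,0,0,0],[0.2,0,0,0.025,0,0,0],[0.2,0,0,0.025,0,0,0],[0.2,0,0,0.019,0,0,0],[0.2,0,0,0,0,0,0],[0.2,0,0,0,0,0,0],[0.6,0,0,0,0,0,0],[0.6,0,0,0,0,0,0]]';python3 -m inch '[[1,0,0,0,0,0,0],[1,0,0,0,0,0,0],[1,0,0,0,0,0,0],[1,0,0,0,0,0,0],[1,0,0,0,0,0,0],[1,0,0,0,0,0,0],[1,0,0,0,0,0,0],[1,0,0,0,0,0,0]]';python3 -c "
from h import *
to((500.4,-57,64),1.616)"
```

```text
time_s: 70.9
ee_pos: [501.4, -57.2, 65.2]
orientation: [0.002, -0.021, 1.0, 0.001]
force: [0.5, 1.7, 4.9]
gripper_width: 17.1
grasp_force: 14.8
time_s: 71.7
ee_pos: [501.4, -57.2, 65.4]
orientation: [0.002, -0.021, 1.0, 0.001]
force: [0.7, 0.5, 4.7]
gripper_width: 15.8
grasp_force: 58.4
t 71.7 tcp [501.4 -57.2  65.4] y-angle 1.612 z [ 0.004  0.001 -1.   ] w 15.8 F [0.7 0.5 4.7] q6 -1.75
 shift [1.  0.3 1.4]
 shift after turn [1.  0.3 1.4]
 turn [ 0.01  0.03 -0.03]
```

```bash
python3 -m inch '[[1,0,0,-0.01,0,0,0],[1,0,0,-0.02,0,0,0],[1,0,0,-0.025,0,0,0],[1,0,0,-0.022,0,0,0],[1,0,0,0,0,0,0],[1,0,0,0,0,0,0],[1,0,0,0,0,0,0],[1,0,0,0,0,0,0]]';python3 -m inch '[[1,0.0004,0.015,0,0,0,0],[1,0.0004,0.015,0,0,0,0],[1,0.0004,0.015,0,0,0,0],[1,0.0004,0.015,0,0,0,0],[1,0.0004,0.015,0,0,0,0],[1,0,0,0,0,0,0],[1,0,0,0,0,0,0],[1,0,0,0,0,0,0]]';python3 - <<'E'
from h import *
to((496,17.65,134),1.612); print('pin now')
p=pose()[0]
for n in("top","scene"):
    pass
dark(tuple(box(-17,0,96,BX)),12)
E
```

```text
time_s: 72.5
ee_pos: [499.3, -57.1, 139.5]
orientation: [-0.001, -0.021, 1.0, 0.001]
force: [0.6, -0.1, -0.1]
gripper_width: 16.0
grasp_force: 58.6
time_s: 73.3
ee_pos: [495.0, 17.6, 140.7]
orientation: [0.0, -0.021, 1.0, 0.001]
force: [-0.0, -0.2, -0.4]
gripper_width: 16.2
grasp_force: 58.7
t 73.3 tcp [495.   17.6 140.7] y-angle 1.612 z [ 0.     0.001 -1.   ] w 16.2 F [-0.  -0.2 -0.4] q6 -1.6
 shift [-1.  -0.   6.7]
 shift after turn [-1.  -0.   6.7]
 turn [0.01 0.   0.  ]
pin now
scene [297.1 186.6] w,h,area [ 15  18 176] [568.2  45.8  96. ]
```

```bash
python3 -m inch '[[1,-0.0006,0,0,0,0,0],[1,0,0,0.004,0,0,0],[1,0,0,0.003,0,0,0],[1,0,0,0.002,0,0,0],[1,0,0,0.002,0,0,0],[1,0,0,0.002,0,0,0],[1,0,0,0,0,0,0],[1,0,0,0,0,0,0]]';python3 -c "
from h import *
to((496,17.65,95.4),1.612)"
```

```text
time_s: 74.2
ee_pos: [495.7, 17.7, 127.7]
orientation: [-0.0, -0.021, 1.0, 0.001]
force: [-0.6, -0.3, -0.5]
gripper_width: 16.3
grasp_force: 58.7
t 74.2 tcp [495.7  17.7 127.7] y-angle 1.612 z [-0.     0.002 -1.   ] w 16.3 F [-0.6 -0.3 -0.5] q6 -1.6
 shift [-0.3 -0.1 32.3]
 shift after turn [-0.3 -0.  32.3]
 turn [0.01 0.   0.  ]
```

In the mouth with no contact. Continue down.

```bash
python3 -m inch '[[1,0,0,0.002,0,0,0],[1,0,0,0.002,0,0,0],[1,0,0,0.002,0,0,0],[1,0,0,0.002,0,0,0],[1,0,0,0,0,0,0],[1,0,0,0,0,0,0],[1,0,0,0,0,0,0],[1,0,0,0,0,0,0]]';python3 -c "
from h import *
to((496,17.65,95.4),1.612)";python3 -m inch '[[1,0,0,0.002,0,0,0],[1,0,0,0.002,0,0,0],[1,0,0,0.002,0,0,0],[1,0,0,0,0,0,0],[1,0,0,0,0,0,0],[1,0,0,0,0,0,0],[1,0,0,0,0,0,0],[1,0,0,0,0,0,0]]';python3 -c "
from h import *
to((496,17.65,95.4),1.612)"
```

```text
time_s: 75.0
ee_pos: [495.6, 17.7, 119.6]
orientation: [-0.0, -0.021, 1.0, 0.001]
force: [-0.1, 0.9, -0.5]
gripper_width: 15.8
grasp_force: 58.7
t 75.0 tcp [495.6  17.7 119.6] y-angle 1.612 z [-0.     0.002 -1.   ] w 15.8 F [-0.1  0.9 -0.5] q6 -1.6
 shift [-0.4 -0.1 24.2]
 shift after turn [-0.4 -0.1 24.2]
 turn [ 0.01 -0.   -0.  ]
time_s: 75.8
ee_pos: [495.5, 17.7, 113.7]
orientation: [-0.0, -0.021, 1.0, 0.001]
force: [-0.2, 0.4, -0.8]
gripper_width: 16.1
grasp_force: 58.7
t 75.8 tcp [495.5  17.7 113.7] y-angle 1.612 z [-0.     0.002 -1.   ] w 16.1 F [-0.2  0.4 -0.8] q6 -1.6
 shift [-0.5 -0.1 18.3]
 shift after turn [-0.5 -0.  18.3]
 turn [ 0.01 -0.   -0.  ]
```

```bash
python3 -m inch '[[1,0,0,0.002,0,0,0],[1,0,0,0.002,0,0,0],[1,0,0,0.002,0,0,0],[1,0,0,0.002,0,0,0],[1,0,0,0,0,0,0],[1,0,0,0,0,0,0],[1,0,0,0,0,0,0],[1,0,0,0,0,0,0]]';python3 -c "
from h import *
to((496,17.65,95.4),1.612)"
```

```text
time_s: 76.6
ee_pos: [495.6, 17.7, 105.7]
orientation: [-0.0, -0.021, 1.0, 0.001]
force: [-0.4, 1.2, -1.2]
gripper_width: 16.0
grasp_force: 58.7
t 76.6 tcp [495.6  17.7 105.7] y-angle 1.612 z [-0.     0.002 -1.   ] w 16.0 F [-0.4  1.2 -1.2] q6 -1.6
 shift [-0.4 -0.1 10.3]
 shift after turn [-0.4 -0.  10.3]
 turn [ 0.01 -0.    0.  ]
```

```bash
python3 -m inch '[[1,0,0,0.002,0,0,0],[1,0,0,0.002,0,0,0],[1,0,0,0.002,0,0,0],[1,0,0,0.002,0,0,0],[1,0,0,0.002,0,0,0],[1,0,0,0.002,0,0,0],[1,0,0,0,0,0,0],[1,0,0,0,0,0,0]]';python3 -c "
from h import *
to((496,17.65,95.4),1.612)"
```

```text
time_s: 77.4
ee_pos: [495.7, 17.7, 95.3]
orientation: [0.0, -0.021, 1.0, 0.001]
force: [-5.0, 1.0, 12.4]
gripper_width: 16.0
grasp_force: 60.4
t 77.4 tcp [495.7  17.7  95.3] y-angle 1.612 z [ 0.001  0.002 -1.   ] w 16.0 F [-5.   1.  12.4] q6 -1.6
 shift [-0.3 -0.1 -0.1]
 shift after turn [-0.3 -0.1 -0.1]
 turn [0.01 0.01 0.  ]
```

```bash
python3 -m inch '[[0.2,0,0,0,0,0,0],[0.2,0,0,0,0,0,0],[0.2,0,0,0,0,0,0],[0.2,0,0,0,0,0,0],[0.2,0,0,-0.02,0,0,0],[0.2,0,0,-0.04,0,0,0],[0.2,0,0,-0.05,0,0,0],[0.2,0,0,-0.05,0,0,0]]';python3 -m inch '[[0.2,0,-0.05,0,0,0,0],[0.2,0,-0.05,0,0,0,0],[0.2,0,-0.05,0,0,0,0],[0.2,0,-0.05,0,0,0,0],[0.2,0,-0.05,0,0,0,0],[0.2,0,0,0,0,0,0],[0.2,0,0,0,0,0,0],[0.2,0,0,0,0,0,0]]';python3 -c "
from h import *
to(None,1.612); print('pin exp',box(-92,0,106,BX)); dark(box(-92,0,106,BX),10); print('handle');dark(box(-17,0,96,BX),10);print('grip');dark(box(0,-85,78,BX),12); cutters()"
```

```text
time_s: 78.2
ee_pos: [495.1, 17.4, 255.0]
orientation: [-0.001, -0.021, 1.0, 0.001]
force: [1.9, -0.5, 0.8]
gripper_width: 34.3
grasp_force: 0.0
time_s: 79.0
ee_pos: [505.8, -231.3, 253.0]
orientation: [-0.0, -0.021, 1.0, 0.001]
force: [-0.2, 1.4, -0.0]
gripper_width: 34.4
grasp_force: 0.0
t 79.0 tcp [ 505.8 -231.3  253. ] y-angle 1.613 z [-0.001  0.003 -1.   ] w 34.4 F [-0.2  1.4 -0. ] q6 -2.06
 turn [ 0.02 -0.    0.  ]
pin exp (np.float64(493.6149760436631), np.float64(17.401916427097593), 106)
top [310.9 221.1] w,h,area [3 3 8] [494.9  15.4 106. ]
scene [286.5 204.1] w,h,area [ 4  9 33] [493.4  18.3 106. ]
handle
top [309.1 199.3] w,h,area [3 4 9] [568.7  21.   96. ]
scene [302.6 190.7] w,h,area [ 4 10 36] [566.8  22.9  96. ]
grip
top [334.9 193.5] w,h,area [ 5 10 47] [590.3 -66.   78. ]
scene [330.7 206.2] w,h,area [10 14 85] [586.5 -67.5  78. ]
top blue [1207.7 -108.1] [22.9 81.6] 2.844 (338, 21, 12, 20)
top blue [1246.3  -52.8] [135.4  20.4] 0.12 (324, 4, 9, 35)
```

```bash
python3 -m inch '[[1,-0.0062,0.0405,0,0,0,0],[1,-0.0062,0.0405,0,0,0,0],[1,-0.0062,0.0405,0,0,0,0],[1,-0.0062,0.0405,0,0,0,0],[1,-0.0062,0.0405,0,0,0,0],[1,-0.0062,0.0405,0,0,0,0],[1,-0.0062,0.0405,0,0,0,0],[1,-0.0062,0.0405,0,0,0,0]]';python3 -m inch '[[1,0,0,0.04,0,0,0],[1,0,0,0.04,0,0,0],[1,0,0,0.04,0,0,0],[1,0,0,0.04,0,0,0],[1,0,0,0.02,0,0,0],[1,0,0,0,0,0,0],[1,0,0,0,0,0,0],[1,0,0,0,0,0,0]]';python3 -c "
from h import *
to((541.8,95,60),1.612)"
```

```text
time_s: 80.2
ee_pos: [542.1, 95.3, 254.0]
orientation: [0.0, -0.021, 1.0, 0.001]
force: [1.0, -0.3, 0.0]
gripper_width: 0.1
grasp_force: 0.0
time_s: 81.0
ee_pos: [543.5, 94.0, 75.5]
orientation: [0.002, -0.021, 1.0, 0.001]
force: [-0.6, -0.0, 0.5]
gripper_width: -0.2
grasp_force: 0.0
t 81.0 tcp [543.5  94.   75.5] y-angle 1.612 z [ 0.003  0.002 -1.   ] w -0.2 F [-0.6 -0.   0.5] q6 -1.46
 shift [ 1.7  1.1 15.5]
 shift after turn [ 1.6  1.1 15.5]
 turn [0.01 0.03 0.  ]
```

```bash
python3 -m inch '[[1,0,0,0.004,0,0,0],[1,0,0,0.004,0,0,0],[1,0,0,0.003,0,0,0],[1,0,0,0.002,0,0,0],[1,0,0,0,0,0,0],[1,0,0,0,0,0,0],[1,0,0,0,0,0,0],[1,0,0,0,0,0,0]]';python3 -m inch '[[1,0,0,0.001,0,0,0],[1,0,0,0.001,0,0,0],[1,0,0,0,0,0,0],[1,0,0,0,0,0,0],[1,0,0,0,0,0,0],[1,0,0,0,0,0,0],[1,0,0,0,0,0,0],[1,0,0,0,0,0,0]]';python3 -m inch '[[1,0,0,0.001,0,0,0],[1,0,0,0.001,0,0,0],[1,0,0,0.001,0,0,0],[1,0,0,0.001,0,0,0],[1,0,0,0,0,0,0],[1,0,0,0,0,0,0],[1,0,0,0,0,0,0],[1,0,0,0,0,0,0]]'
```

```text
time_s: 81.8
ee_pos: [542.2, 93.8, 60.9]
orientation: [0.0, -0.021, 1.0, 0.001]
force: [0.1, -0.1, 0.1]
gripper_width: 0.2
grasp_force: 0.0
time_s: 82.6
ee_pos: [542.2, 93.7, 59.1]
orientation: [0.0, -0.021, 1.0, 0.001]
force: [-1.4, -0.5, 5.0]
gripper_width: -0.0
grasp_force: 2.4
time_s: 83.4
ee_pos: [542.3, 93.8, 58.9]
orientation: [0.001, -0.021, 1.0, 0.001]
force: [-9.6, -2.0, 31.7]
gripper_width: 0.1
grasp_force: 15.4
```

The lid's top reads 59.0 mm at the keeper end, so it is fully seated. I'll retreat and hand in.

```bash
python3 -m inch '[[1,0,0,-0.02,0,0,0],[1,0,0,-0.04,0,0,0],[1,0,0,-0.05,0,0,0],[1,0,0,-0.05,0,0,0],[1,0,0.03,0,0,0,0],[1,0,0.04,0,0,0,0],[1,0,0.04,0,0,0,0],[1,0,0.04,0,0,0,0]]';python3 -m inch '[[1,0,0.04,0,0,0,0],[1,0,0,0,0,0,0],[1,0,0,0,0,0,0],[1,0,0,0,0,0,0],[1,0,0,0,0,0,0],[1,0,0,0,0,0,0],[1,0,0,0,0,0,0],[1,0,0,0,0,0,0]]';python3 -c "
from h import *
dark(box(-92,0,106,BX),10);dark(box(-17,0,96,BX),10);dark(box(0,-85,78,BX),12)
print(job.finish_job())"
```

```text
time_s: 84.2
ee_pos: [535.7, 244.6, 214.6]
orientation: [-0.0, -0.02, 1.0, 0.001]
force: [1.0, 0.1, 0.4]
gripper_width: -0.0
grasp_force: 0.0
time_s: 85.0
ee_pos: [534.5, 282.8, 215.3]
orientation: [0.0, -0.02, 1.0, 0.001]
force: [-0.3, 0.9, 0.2]
gripper_width: 0.1
grasp_force: 0.0
top [310.4 221.1] w,h,area [ 4  5 15] [495.1  16.9 106. ]
scene [286.5 204. ] w,h,area [ 6  9 50] [493.6  18.7 106. ]
top [309.  199.5] w,h,area [ 5  4 11] [568.   21.4  96. ]
scene [302.4 190.4] w,h,area [ 6 11 47] [567.4  24.   96. ]
top [334.7 193.5] w,h,area [ 5 10 42] [590.4 -65.5  78. ]
scene [330.6 206.1] w,h,area [11 15 95] [586.5 -67.1  78. ]
scene [338.9 213.9] w,h,area [ 9  9 37] [ 579.7 -103.7   78. ]
the job is handed in; nothing more can be done
None
```

Job handed in at about 85 s: all four cutters are in the box and the marker was left out. The lid is on (checked flat by touch near the keeper, though about 2 mm nearer the grip end than at the start), the bar is across and the pin is fully home; no verdict came back.

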